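# Move plug-in units into the new rack in reverse order

### The job

Move the four plug-in units from the dark rack into the empty aluminium rack in reverse order: the unit that starts leftmost in the dark rack, as seen from the robot, goes into the rightmost bay of the aluminium rack, the next into the bay beside it, and so on. Stand each one upright on the floor of its bay, about in the middle and square to the rack (not turned sideways), and lower it right down before letting go: do not drop or tip any of them.

Things in the scene. Friction and masses are not known exactly. Their poses are not given: they have to be found in the camera images.
- unit_tall: Plug-in unit (mm), tallest unit: plain grey box, 46 x 36 up to its flat top at z = 112. Grip faces 46 apart, z about 95. Dark foot 46 (x) by 36 (y). Loose, 0.2 to 0.45 kg. Origin: centre of underside, z up, +x away from the robot, y along the row. About 28 mm to its neighbours; grip front and back (along x), from above.
- unit_fins: Plug-in unit (mm), shortest unit: grey box with five upright aluminium fins on top running front to back, tops at z = 90; fin ends flush with the box, 46 apart. Grip z about 75. Dark foot 46 (x) by 36 (y). Loose, 0.2 to 0.45 kg. Origin: centre of underside, z up, +x away from the robot, y along the row. About 28 mm to its neighbours; grip front and back (along x), from above.
- unit_can: Plug-in unit (mm), round upright aluminium can, diameter 36, flat black top at z = 100. Grip z about 85. Dark foot 46 (x) by 36 (y). Loose, 0.2 to 0.45 kg. Origin: centre of underside, z up, +x away from the robot, y along the row. About 28 mm to its neighbours; grip front and back (along x), from above.
- unit_handle: Plug-in unit (mm), low grey box to z = 58 with a steel handle on two posts: bar 10 x 10, 36 long along y, z = 88 to 98. Grip the bar (10 wide), z about 93. Dark foot 46 (x) by 36 (y). Loose, 0.2 to 0.45 kg. Origin: centre of underside, z up, +x away from the robot, y along the row. About 28 mm to its neighbours; grip front and back (along x), from above.
- seat_tall: Fixed black open tray, 74 x 62 x 15 mm, one of four alike in the dark rack; it carries the tall unit at the start, so it marks where in the row that unit came from. Origin at the centre of its underside, axes as the rack's; floor 3 mm above its origin, walls 2 mm thick.
- seat_fins: Fixed black open tray, 74 x 62 x 15 mm, one of four alike in the dark rack; it carries the fins unit at the start, so it marks where in the row that unit came from. Origin at the centre of its underside, axes as the rack's; floor 3 mm above its origin, walls 2 mm thick.
- seat_can: Fixed black open tray, 74 x 62 x 15 mm, one of four alike in the dark rack; it carries the can unit at the start, so it marks where in the row that unit came from. Origin at the centre of its underside, axes as the rack's; floor 3 mm above its origin, walls 2 mm thick.
- seat_handle: Fixed black open tray, 74 x 62 x 15 mm, one of four alike in the dark rack; it carries the handle unit at the start, so it marks where in the row that unit came from. Origin at the centre of its underside, axes as the rack's; floor 3 mm above its origin, walls 2 mm thick.
- rack_old: Fixed dark steel rack, 86 (x, depth) by 272 mm (y, along the row), end plates 34 mm high. Origin: centre of its underside on the table; y to the robot's left, x away from the robot (turned up to 0.3 rad). Trays at y = +96, +32, -32, -96 mm, their undersides at z = 8 mm. Stands left or right of the other rack.
- rack_new: Fixed pale aluminium rack, white end plates 50 mm high, 86 (x, depth) by 272 mm (y, along the row), empty at the start. Origin: centre of its underside on the table, axes as the dark rack's, turned up to 0.3 rad. Four bays at x = 0, y = +96, +32, -32, -96 mm, each 70 (x) by 58 (y) mm inside, floor at z = 11 mm, walls up to z = 23 mm.
Mind the look-alikes: they are no part of the job. Leave any green look-alike of the unit_fins alone.

How it is judged:
By the outcome, as a careful person would: the job done as asked, in the order asked, and still so for the second after the job is handed in, with the robot touching nothing.
It also fails if it takes over 102 s, if anything falls off the work surface, if the arm or the gripper's body presses on something with over 40 N, if the wrist force passes 120 N, or if a joint passes its speed limit or range.

### The arm

A 6-joint arm with a two-finger parallel gripper is mounted at the origin on the work surface. World frame = base frame: x ahead of the robot, y to its left, z up, the work surface at z = 0. Lengths are in m, angles in rad, forces in N, time in s.
With the tool pointing down it reaches from about 0.3 to 0.875 m from the base axis. Payload 6.4 kg.
Tool frame: the origin (TCP) lies at the very end of the fingers, on their centre line; the grasp point (between the pads) lies 19 mm behind it; y points along the fingers, z is the direction in which the jaws open and shut, and the axes are right-handed (so a half turn about y gives the same grasp; the last joint's range is limited). The gripper opens to 88 mm and grips with 3 to 60 N. Pads are 18 mm wide; open, the fingers measure 123 mm over their backs; the gripper's body (75 mm by 187 mm) begins 45 mm behind the grasp point.
Start: joints at [-1.413, 0.181, 1.607, -0, 1.354, -0.206], TCP at [0.205, -0.537, 0.239] pointing down, gripper open.
Joint ranges: [-2.99, 2.99], [-0.89, 2.07], [0.3, 2.58], [-1.14, 4.28], [0, 2.63], [-3.12, 3.12]. Speed limits (rad/s): [2.57, 2.57, 3.01, 3.14, 3.14, 3.14].

### API

Orientations are given as a rotation vector (axis times angle).
In Python, from bench import * gives the robot as it stands. The module is installed in compiled form; this text tells all that it offers.
- The arm moves only by the tool step_arm, never from a script. Its argument "motion" is a list of rows, each an object with "linear": the shift along the tool's x, y, z in units of 50 mm (1.0 is 50 mm), a list of three; "twist": the turn about the tool's y in units of 5 degrees (1.0 is 5 degrees). A call has 1 to 10 rows; each row is the pose to reach, as a shift and turn from the pose commanded when the call began, along the tool's axes at that moment; what a row does not reach only later rows make up. A row lasts 1/10 s, in which the tool goes at most 50 mm and 8.59 degrees, less where a joint would pass 70% of its speed; a pose out of reach is approached as far as the arm can. A call with a gripper value outside its range is refused whole. "hand" is the opening, from 0 (shut) to 1 (fully open), set as the call begins (left out, the last holds). The fingers move at their own pace and stop on an object; the grip force is fixed at half the most. Time passes only in rows, so rows that repeat a pose let the fingers close. It gives the time, the measured TCP pose, the force and the opening at its end, in the units of the state.
- get_obs(): the state, without advancing time (a new reading comes with each control period).
- grab_frame(name): name is "side" or "top" or "wrist"; returns the picture (400x640x3 uint8, red, green, blue); there is no depth.
- calibration(name): a dict with "intrinsics" (3x3 intrinsics, pixels), "rvec" (rotation vector, rad) and "tvec" (3), from world to camera coordinates, as OpenCV has them. Camera axes: x right, y down, z forward; pixel columns grow to the right and rows downward; lengths in m; the calibration is good to about 2 mm. A picture is of the moment at which its call begins: read the wrist's pose just before it. calibration takes no time and is no camera call; for the wrist camera it gives the pose at the moment of the call.
- hand_in(): hands the job in, once; it reports no verdict.
The state is a dict: "time": time; "joints": joint angles; "qvel": joint speeds; "tau": joint torques, N m; "ee_pos": TCP position; "tcp_rot": TCP orientation; "ft_force": force on the tool from outside, world axes, zero at the start; "moment": the same for the moment, N m; "finger_gap": opening from 0.0 (shut) to 1.0 (fully open).
Only numpy, scipy, OpenCV 4.12 (cv2) and the standard library are available. Lean on these libraries where they do the work, as an engineer would, in place of code of your own. Each camera call takes 0.05 s, during which the arm holds its last target.

## Working session

There is one attempt and no reset: what is moved stays moved. The work goes in short steps, Python scripts to look and compute and a tool call to move; the robot and the scene stay as the last step left them, time stands still between calls to the robot, and variables do not carry over. Pictures are saved under pics/ and viewed, and the job is handed in when it is done.

Besides the shell and the picture viewer there is one more tool, called after "Emit:" by a JSON object that holds its "op" and its "data". step_arm: Moves the arm, as the interface text tells. Its arguments: {"type":"object","properties":{"motion":{"type":"array","items":{"type":"object","properties":{"linear":{"type":"array","items":{"type":"number"}},"twist":{"type":"number"}}}},"hand":{"type":"number"}},"required":["motion"]}

```bash
mkdir -p pics; python3 - <<'E'
from bench import *
import cv2, numpy as np
o=get_obs(); print({k:np.round(v,3) for k,v in o.items()})
for n in ["side","top","wrist"]:
    c=calibration(n); print(n,c)
    cv2.imwrite(f"pics/{n}0.png",grab_frame(n)[:,:,::-1])
E
```

```text
{'time': np.float64(0.0), 'joints': array([-1.413,  0.181,  1.608, -0.   ,  1.354, -0.206]), 'qvel': array([ 0.   ,  0.001, -0.002,  0.   ,  0.   , -0.001]), 'tau': array([-0.0000e+00, -4.3386e+01, -3.4185e+01,  7.0000e-02,  3.8000e-02,
       -0.0000e+00]), 'ee_pos': array([ 0.205, -0.537,  0.238]), 'tcp_rot': array([-0.372,  2.025, -2.021]), 'ft_force': array([-0.069, -0.666,  0.959]), 'moment': array([ 0.028,  0.   , -0.025]), 'finger_gap': np.float64(0.997)}
side {'intrinsics': array([[454.84737508,   0.        , 306.52449276],
       [  0.        , 454.84737508, 194.2988027 ],
       [  0.        ,   0.        ,   1.        ]]), 'rvec': array([ 0.52825073, -2.49856059,  1.45825291]), 'tvec': array([0.44335179, 0.15837211, 1.00334725])}
top {'intrinsics': array([[388.73802771,   0.        , 319.03799126],
       [  0.        , 388.73802771, 200.36970334],
       [  0.        ,   0.        ,   1.        ]]), 'rvec': array([ 2.14099602, -2.17006494,  0.09499018]), 'tvec': array([0.00297506, 0.48304709, 0.83809837])}
wrist {'intrinsics': array([[286.55704762,   0.        , 319.70381427],
       [  0.        , 286.55704762, 200.28936227],
       [  0.        ,   0.        ,   1.        ]]), 'rvec': array([-2.37079431,  1.63261148,  0.25693742]), 'tvec': array([-0.57315164, -0.0410088 ,  0.39153752])}
```

View pics/side0.png

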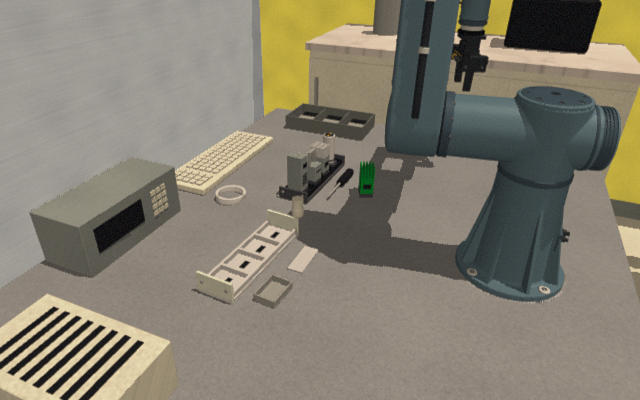

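View pics/top0.png

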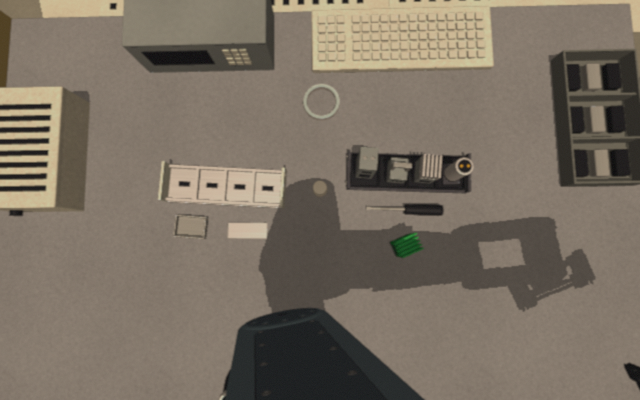

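View pics/wrist0.png

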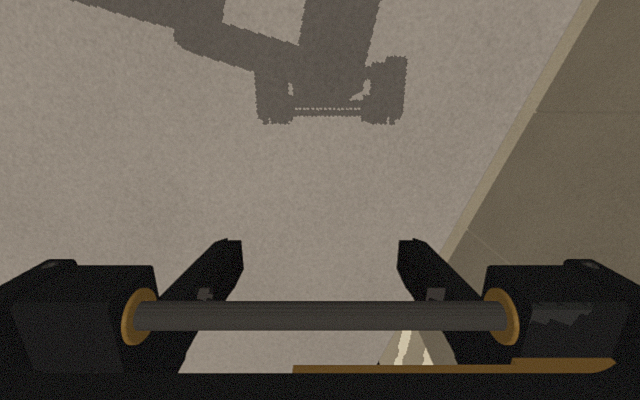

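The top view has +y to the left. The new rack is on the left at (165-285, 163-205). The old rack is on the right at (348-470, 148-192), holding tall, handle, fins and can from left to right. The green fins look-alike is at (405, 243). I'll zoom in to measure.

```bash
python3 - <<'E'
import cv2
im=cv2.imread('pics/top0.png')
cv2.imwrite('pics/z1.png',cv2.resize(im[140:210,340:480],None,fx=5.6,fy=5.6,interpolation=cv2.INTER_CUBIC))
cv2.imwrite('pics/z2.png',cv2.resize(im[150:220,150:290],None,fx=5.6,fy=5.6,interpolation=cv2.INTER_CUBIC))
s=cv2.imread('pics/side0.png')
cv2.imwrite('pics/z3.png',cv2.resize(s[125:210,270:390],None,fx=6,fy=6,interpolation=cv2.INTER_CUBIC))
E
```

```text
(no output)
```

View pics/z1.png

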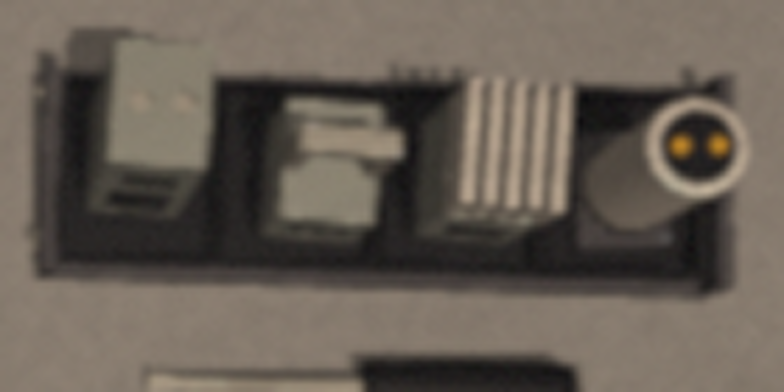

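View pics/z2.png

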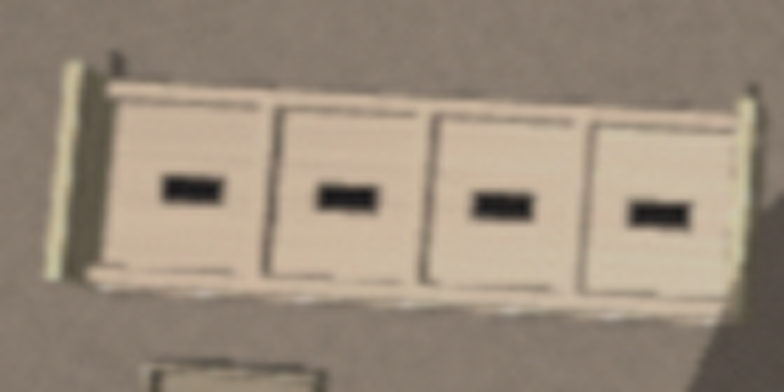

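View pics/z3.png

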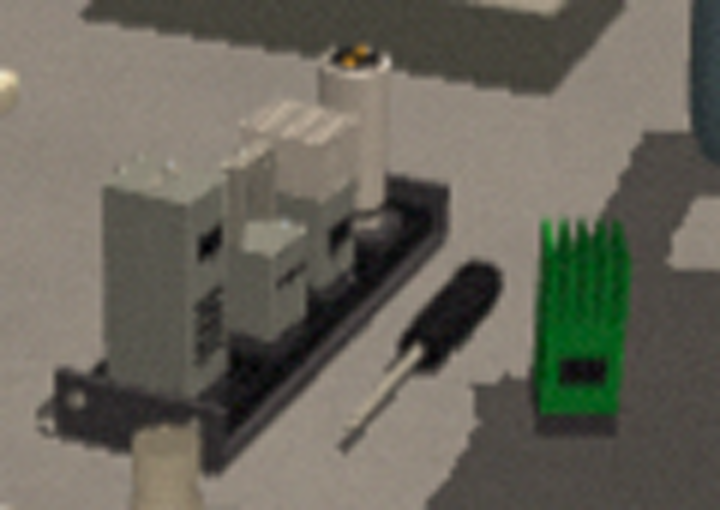

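```bash
cat > h.py <<'E'
from bench import *
import cv2, numpy as np
def ray(n,px,z,c=None):
    c=c or calibration(n); K=c['intrinsics'];R=cv2.Rodrigues(np.array(c['rvec']))[0];t=np.array(c['tvec'])
    C=-R.T@t; px=np.atleast_2d(np.array(px,float))
    d=np.c_[(px[:,0]-K[0,2])/K[0,0],(px[:,1]-K[1,2])/K[1,1],np.ones(len(px))]@R
    return C+d*((z-C[2])/d[:,2])[:,None]
def proj(n,P,c=None):
    c=c or calibration(n)
    return cv2.projectPoints(np.array(P,float).reshape(-1,3),np.array(c['rvec']),np.array(c['tvec']),c['intrinsics'],None)[0][:,0]
def uz(p,off,s=5.6): return (np.array(p)+.5)/s-.5+np.array(off)
E
python3 - <<'E'
from h import *
np.set_printoptions(precision=4,suppress=True)
b=ray('top',uz([(192,189),(347,198),(502,206),(659,214)],(150,150)),.011); print(b, np.linalg.norm(np.diff(b,axis=0),axis=1))
d=b[0]-b[3]; print('yaw new',np.arctan2(-d[0],d[1]), b.mean(0))
def rep(n,pts,z):
    p=ray('top',uz(pts,(340,140)),z); print(n,p.mean(0)); 
    if len(p)>1:
        e=[p[1]-p[0],p[2]-p[1],p[3]-p[2],p[0]-p[3]]; print('  len',[np.round(np.linalg.norm(x),4) for x in e],'yaw',[np.round(np.arctan2(*(-x)[[0,1]]*np.array([1,-1])) if 0 else np.arctan2(x[0],-x[1]),3) for x in (e[0],-e[2])],[np.round(np.arctan2(x[1],x[0]),3) for x in (-e[1],e[3])])
    return p.mean(0)
c=[rep('tall',[(118,38),(216,45),(208,170),(107,162)],.123),
rep('handle',[(300,125),(405,132),(403,158),(298,153)],.109),
rep('fins',[(470,80),(575,85),(568,215),(460,203)],.101),
rep('can',[(697,147)],.111)]
d=c[0]-c[3];print('old yaw',np.arctan2(-d[0],d[1]),np.linalg.norm(d[:2]),[np.linalg.norm((c[i]-c[i+1])[:2]) for i in range(3)])
# end plates corners of old rack
E
```

```text
[[0.5285 0.306  0.011 ]
 [0.5238 0.2422 0.011 ]
 [0.5195 0.1785 0.011 ]
 [0.5152 0.1144 0.011 ]] [0.0641 0.0638 0.0643]
yaw new -0.06913739131733446 [0.5218 0.2103 0.011 ]
tall [ 0.5557 -0.1052  0.123 ]
  len [np.float64(0.0349), np.float64(0.0453), np.float64(0.0358), np.float64(0.0451)] yaw [np.float64(-0.091), np.float64(-0.097)] [np.float64(-0.091), np.float64(-0.11)]
handle [ 0.5435 -0.1744  0.109 ]
  len [np.float64(0.0378), np.float64(0.0096), np.float64(0.0377), np.float64(0.0103)] yaw [np.float64(-0.085), np.float64(-0.065)] [np.float64(-0.113), np.float64(-0.103)]
fins [ 0.5428 -0.2364  0.101 ]
  len [np.float64(0.0381), np.float64(0.0482), np.float64(0.0391), np.float64(0.0457)] yaw [np.float64(-0.066), np.float64(-0.129)] [np.float64(-0.099), np.float64(-0.12)]
can [ 0.5392 -0.2973  0.111 ]
old yaw -0.08561966974656085 0.19283061753214983 [np.float64(0.07033643886687227), np.float64(0.06193415993648652), np.float64(0.06102947321796842)]
```

```bash
python3 - <<'E'
from h import *
np.set_printoptions(precision=4,suppress=True)
o=get_obs();R=cv2.Rodrigues(np.array(o['tcp_rot']))[0]; print(R); 
c=calibration('wrist');Rc=cv2.Rodrigues(c['rvec'])[0];C=-Rc.T@c['tvec'];print('cam in tool',R.T@(C-o['ee_pos']),'\n',R.T@Rc.T)
# old rack outline: base corners (zoom px), z ~0 lower/34 end plates
p=ray('top',uz([(42,275),(705,292)],(340,140)),.0);print(p,(lambda d:np.arctan2(-d[0],d[1]))(p[0]-p[1]))
p=ray('top',uz([(95,283),(715,322)],(150,150)),.0);print(p,(lambda d:np.arctan2(-d[0],d[1]))(p[0]-p[1]))
p=ray('top',uz([(108,88),(733,122)],(150,150)),.023);print(p,(lambda d:np.arctan2(-d[0],d[1]))(p[0]-p[1]))
E
```

```text
[[-0.9346 -0.0002  0.3558]
 [-0.3558  0.0013 -0.9346]
 [-0.0003 -1.     -0.0013]]
cam in tool [-0.0798 -0.1459 -0.0005] 
 [[-0.0004  0.9529  0.3034]
 [ 0.0014 -0.3034  0.9529]
 [ 1.      0.0009 -0.0012]]
[[ 0.5119 -0.0677  0.    ]
 [ 0.5008 -0.337   0.    ]] -0.04122704096274109
[[0.4917 0.3495 0.    ]
 [0.4718 0.093  0.    ]] -0.07714596421294176
[[0.5686 0.337  0.023 ]
 [0.5505 0.0827 0.023 ]] -0.0712367835671606
```

```bash
cat >> h.py <<'E'
def plan(x,y,z,yaw):
    """units of linear & twist from the present measured pose; yaw = direction of tool z in world"""
    o=get_obs();R=cv2.Rodrigues(np.array(o['tcp_rot']))[0]
    s=R.T@(np.array([x,y,z])-o['ee_pos'])/.05
    a=np.arctan2(R[1,2],R[0,2]); tw=-((yaw-a+np.pi)%(2*np.pi)-np.pi)
    print('t',round(float(o['time']),2),'pos',np.round(o['ee_pos'],4),'yaw',round(a,4),'tilt',np.round(R[:,1],4),'gap',round(float(o['finger_gap']),3),'F',np.round(o['ft_force'],1))
    print('lin',np.round(s,3),'twist',round(np.degrees(tw)/5,3))
E
python3 -c "
from h import *
plan(.545,-.255,.27,-.09)"
```

```text
t 0.15 pos [ 0.2045 -0.537   0.238 ] yaw -1.207 tilt [-2.0e-04  1.3e-03 -1.0e+00] gap 0.996 F [ 0.2 -0.  -0.6]
lin [-8.37  -0.633 -2.848] twist -12.8
```

Emit:
{"op": "step_arm", "data": {"motion": [{"linear":[-0.5,-0.2,-0.2],"twist":-0.8},{"linear":[-1.3,-0.6,-0.45],"twist":-2.1},{"linear":[-2.2,-0.6,-0.75],"twist":-3.5},{"linear":[-3.1,-0.6,-1.05],"twist":-5.0},{"linear":[-4.0,-0.6,-1.35],"twist":-6.5},{"linear":[-4.9,-0.6,-1.65],"twist":-8.0},{"linear":[-5.8,-0.6,-1.95],"twist":-9.5},{"linear":[-6.7,-0.6,-2.25],"twist":-11.0},{"linear":[-7.6,-0.6,-2.55],"twist":-12.2},{"linear":[-8.4,-0.6,-2.85],"twist":-12.8}]}}

```text
time: 1.15
ee_pos: [0.5479, -0.2529, 0.2684]
tcp_rot: [-1.167, 1.272, -1.272]
ft_force: [0.0, -0.5, -0.8]
finger_gap: 0.998
```

Emit:
{"op": "step_arm", "data": {"motion": [{"linear":[0,0,0]},{"linear":[0,0,0]}]}}

```text
validation failed for argument at $.mo...
```

```bash
python3 - <<'E'
from h import *
plan(.545,-.255,.27,-.09)
c=calibration('wrist')
im=grab_frame('wrist');cv2.imwrite('pics/w1.png',im[:,:,::-1]);import pickle;pickle.dump(c,open('w1.pkl','wb'))
E
```

```text
t 1.15 pos [ 0.5479 -0.2529  0.2684] yaw -0.0858 tilt [-1.e-04  2.e-04 -1.e+00] gap 0.998 F [ 0.  -0.5 -0.8]
lin [ 0.046 -0.031 -0.053] twist 0.048
```

View pics/w1.png

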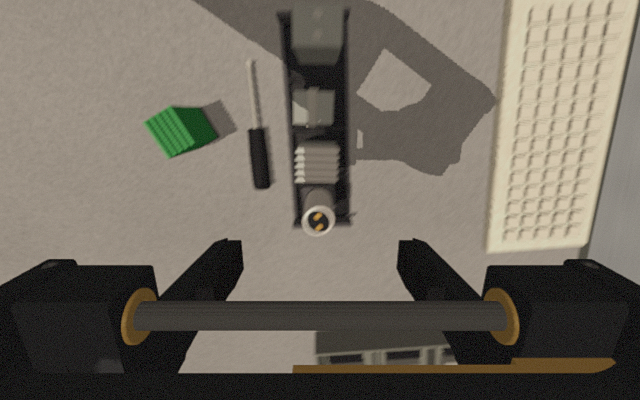

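The wrist view shows the row vertically. The can top is at (318,220), the fins at (317,163), the handle at (313,103) and the tall unit at (317,33). Zooming in.

```bash
python3 - <<'E'
import cv2
im=cv2.imread('pics/w1.png')
cv2.imwrite('pics/z4.png',cv2.resize(im[0:120,260:380],None,fx=5,fy=5,interpolation=cv2.INTER_CUBIC))
cv2.imwrite('pics/z5.png',cv2.resize(im[120:240,260:380],None,fx=5,fy=5,interpolation=cv2.INTER_CUBIC))
E
```

```text
(no output)
```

View pics/z4.png

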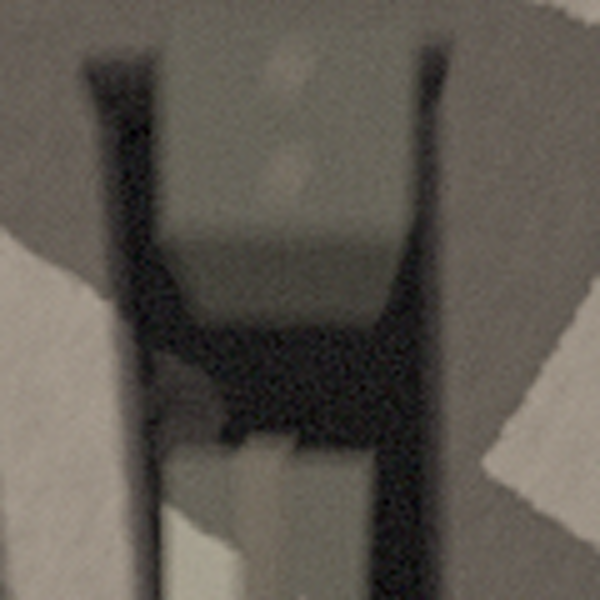

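View pics/z5.png

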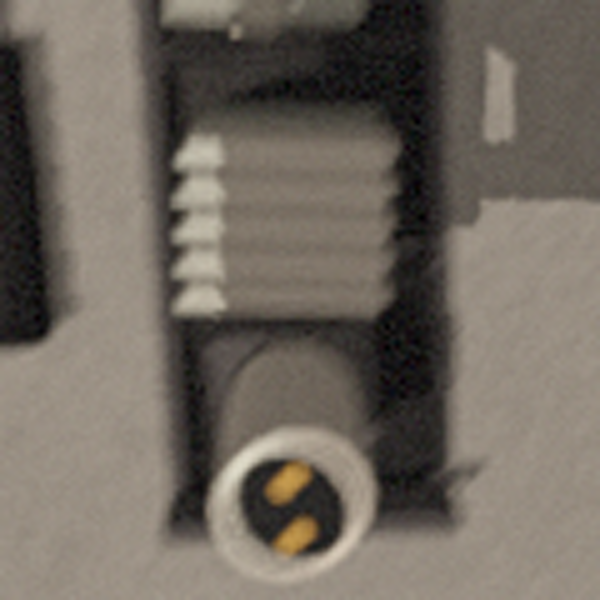

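```bash
python3 - <<'E'
from h import *
import pickle
np.set_printoptions(precision=4,suppress=True)
c=pickle.load(open('w1.pkl','rb'))
f=lambda p,o,z: ray('wrist',uz(p,o,5),z,c)
a,b=(260,0),(260,120)
p=f([(158,238),(415,238),(160,100),(418,100)],a,.123);print('tall',p,(p[0]+p[1])/2,(p[2]+p[3])/2)
p=f([(235,440),(298,440)],a,.109);q=f([(233,30),(300,30)],b,.109);print('handle',p,q,(p.sum(0)+q.sum(0))/4)
p=f([(175,150),(398,150),(172,300),(390,300)],b,.101);print('fins',p,p.mean(0))
p=f([(293,505),(208,505),(378,505),(293,428),(293,582)],b,.111);print('can',p)
E
```

```text
tall [[ 0.5339 -0.1174  0.123 ]
 [ 0.5806 -0.1214  0.123 ]
 [ 0.5368 -0.0956  0.123 ]
 [ 0.5825 -0.0995  0.123 ]] [ 0.5572 -0.1194  0.123 ] [ 0.5596 -0.0975  0.123 ]
handle [[ 0.544  -0.1518  0.109 ]
 [ 0.5564 -0.1529  0.109 ]] [[ 0.5399 -0.1882  0.109 ]
 [ 0.5537 -0.1894  0.109 ]] [ 0.5485 -0.1706  0.109 ]
fins [[ 0.5244 -0.2127  0.101 ]
 [ 0.5727 -0.2168  0.101 ]
 [ 0.52   -0.2459  0.101 ]
 [ 0.5688 -0.25    0.101 ]] [ 0.5465 -0.2313  0.101 ]
can [[ 0.5432 -0.2934  0.111 ]
 [ 0.524  -0.2917  0.111 ]
 [ 0.5624 -0.295   0.111 ]
 [ 0.5448 -0.275   0.111 ]
 [ 0.5415 -0.3124  0.111 ]]
```

Emit:
{"op": "step_arm", "data": {"motion": [{"linear":[0,0,0],"twist":0}], "hand": 1}}

```text
time: 1.3
ee_pos: [0.5476, -0.2526, 0.2681]
tcp_rot: [-1.167, 1.273, -1.271]
ft_force: [0.2, -0.3, -0.3]
finger_gap: 1.005
```

```bash
python3 -c "
from h import *
plan(.557,-.1033,.15,-.09)"
```

```text
t 1.3 pos [ 0.5476 -0.2526  0.2681] yaw -0.0859 tilt [-8.e-04  7.e-04 -1.e+00] gap 1.005 F [ 0.2 -0.3 -0.3]
lin [-2.99   2.363 -0.067] twist 0.047
```

Emit:
{"op": "step_arm", "data": {"motion": [{"linear":[-0.5,0.3,0],"twist":0.05},{"linear":[-1.2,0.8,-0.03],"twist":0.05},{"linear":[-1.9,1.3,-0.07],"twist":0.05},{"linear":[-2.6,1.8,-0.07],"twist":0.05},{"linear":[-3.0,2.2,-0.07],"twist":0.05},{"linear":[-3.0,2.36,-0.07],"twist":0.05},{"linear":[-3.0,2.36,-0.07],"twist":0.05},{"linear":[-3.0,2.36,-0.07],"twist":0.05}]}}

```text
time: 2.1
ee_pos: [0.5567, -0.1069, 0.1516]
tcp_rot: [-1.162, 1.278, -1.281]
ft_force: [0.1, -0.6, -0.5]
finger_gap: 0.999
```

```bash
python3 - <<'E'
from h import *
plan(.557,-.1033,.087,-.09)
c=calibration('wrist');im=grab_frame('wrist');cv2.imwrite('pics/w2.png',im[:,:,::-1])
im=grab_frame('top');cv2.imwrite('pics/t2.png',cv2.resize(im[100:250,280:480,::-1],None,fx=4,fy=4))
E
```

```text
t 2.1 pos [ 0.5567 -0.1069  0.1516] yaw -0.0962 tilt [ 1.e-03 -9.e-04 -1.e+00] gap 0.999 F [ 0.1 -0.6 -0.5]
lin [-0.074  1.291 -0.002] twist -0.071
```

View pics/w2.png

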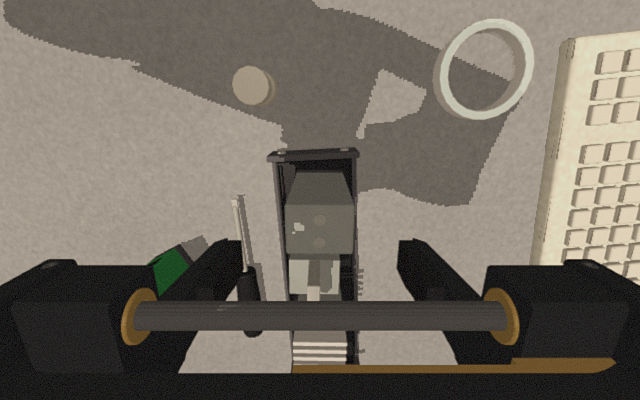

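View pics/t2.png

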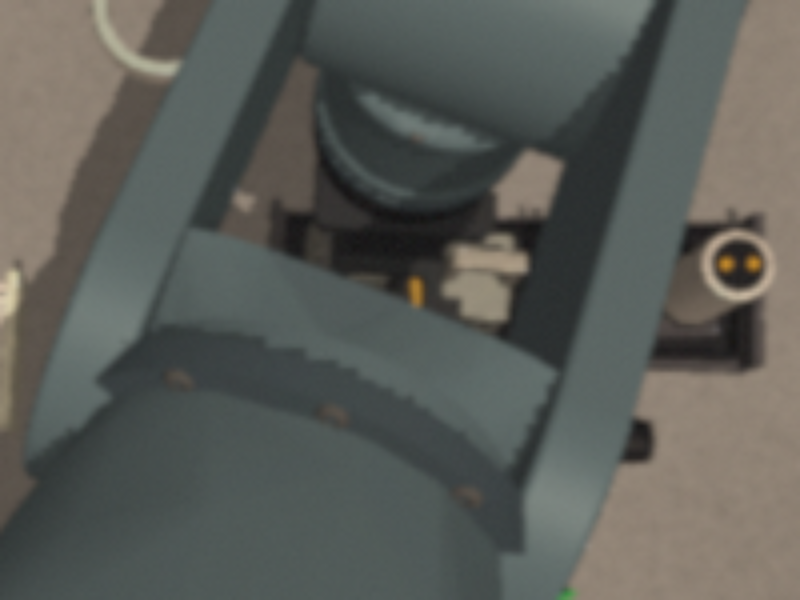

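```bash
python3 - <<'E'
from h import *
np.set_printoptions(precision=4,suppress=True)
p=ray('wrist',[(284.5,205),(353,204.5),(354.5,255),(285,254)],.123);print(p,p.mean(0))
plan(.557,-.1033,.087,-.09)
E
```

```text
[[ 0.5372 -0.0839  0.123 ]
 [ 0.5811 -0.0878  0.123 ]
 [ 0.58   -0.1242  0.123 ]
 [ 0.5329 -0.1188  0.123 ]] [ 0.5578 -0.1037  0.123 ]
t 2.2 pos [ 0.5571 -0.1069  0.1521] yaw -0.0963 tilt [ 0.0021 -0.0012 -1.    ] gap 0.998 F [-0.3  1.   0.4]
lin [-0.072  1.302 -0.012] twist -0.072
```

Measured centre is (0.5578, -0.1037), which matches the top view. Descending and gripping.

Emit:
{"op": "step_arm", "data": {"motion": [{"linear":[-0.07,0.2,0],"twist":-0.07},{"linear":[-0.07,0.5,0],"twist":-0.07},{"linear":[-0.07,0.8,0],"twist":-0.07},{"linear":[-0.07,1.1,0],"twist":-0.07},{"linear":[-0.07,1.3,0],"twist":-0.07},{"linear":[-0.07,1.3,0],"twist":-0.07},{"linear":[-0.07,1.3,0],"twist":-0.07},{"linear":[-0.07,1.3,0],"twist":-0.07}]}}

```text
time: 3.0
ee_pos: [0.5573, -0.1018, 0.0863]
tcp_rot: [-1.166, 1.273, -1.275]
ft_force: [-1.1, -0.5, 0.3]
finger_gap: 0.998
```

Emit:
{"op": "step_arm", "data": {"motion": [{"linear":[0,0,0],"twist":0},{"linear":[0,0,0],"twist":0},{"linear":[0,0,0],"twist":0},{"linear":[0,0,0],"twist":0},{"linear":[0,0,0],"twist":0},{"linear":[0,0,0],"twist":0},{"linear":[0,0,0],"twist":0},{"linear":[0,0,0],"twist":0}], "hand": 0.3}}

```text
time: 3.8
ee_pos: [0.5568, -0.1016, 0.0858]
tcp_rot: [-1.166, 1.274, -1.274]
ft_force: [-0.0, 0.4, 0.9]
finger_gap: 0.516
```

Emit:
{"op": "step_arm", "data": {"motion": [{"linear":[0,-0.1,0],"twist":0},{"linear":[0,-0.3,0],"twist":0},{"linear":[0,-0.7,0],"twist":0},{"linear":[0,-1.2,0],"twist":0},{"linear":[0,-1.8,0],"twist":0},{"linear":[0,-2.4,0],"twist":0},{"linear":[0,-2.9,0],"twist":0},{"linear":[0,-3.1,0],"twist":0}], "hand": 0.3}}

```text
time: 4.6
ee_pos: [0.558, -0.102, 0.2444]
tcp_rot: [-1.164, 1.269, -1.277]
ft_force: [-0.0, -0.4, -2.4]
finger_gap: 0.522
```

```bash
python3 - <<'E'
from h import *
plan(.5152,.1144,.24,-.071)
E
```

```text
t 4.6 pos [ 0.558  -0.102   0.2444] yaw -0.0882 tilt [ 0.0047 -0.0019 -1.    ] gap 0.522 F [-0.  -0.4 -2.4]
lin [-4.236  0.075 -1.233] twist -0.197
```

Emit:
{"op": "step_arm", "data": {"motion": [{"linear":[-0.3,0,-0.1],"twist":-0.05},{"linear":[-0.9,0,-0.25],"twist":-0.1},{"linear":[-1.6,0,-0.45],"twist":-0.2},{"linear":[-2.3,0,-0.65],"twist":-0.2},{"linear":[-3.0,0,-0.9],"twist":-0.2},{"linear":[-3.6,0,-1.1],"twist":-0.2},{"linear":[-4.0,0,-1.2],"twist":-0.2},{"linear":[-4.24,0,-1.23],"twist":-0.2},{"linear":[-4.24,0,-1.23],"twist":-0.2},{"linear":[-4.24,0,-1.23],"twist":-0.2}], "hand": 0.3}}

```text
time: 5.6
ee_pos: [0.5139, 0.1148, 0.24]
tcp_rot: [-1.176, 1.261, -1.261]
ft_force: [-0.9, -0.2, -1.4]
finger_gap: 0.519
```

```bash
python3 - <<'E'
from h import *
import pickle
plan(.5152,.1144,.18,-.071)
c=calibration('wrist');pickle.dump(c,open('w3.pkl','wb'));im=grab_frame('wrist');cv2.imwrite('pics/w3.png',im[:,:,::-1])
im=grab_frame('side');cv2.imwrite('pics/s3.png',im[:,:,::-1])
E
```

```text
t 5.6 pos [0.5139 0.1148 0.24  ] yaw -0.0704 tilt [-1.1e-03 -5.0e-04 -1.0e+00] gap 0.519 F [-0.9 -0.2 -1.4]
lin [0.005 1.2   0.028] twist 0.007
```

View pics/w3.png

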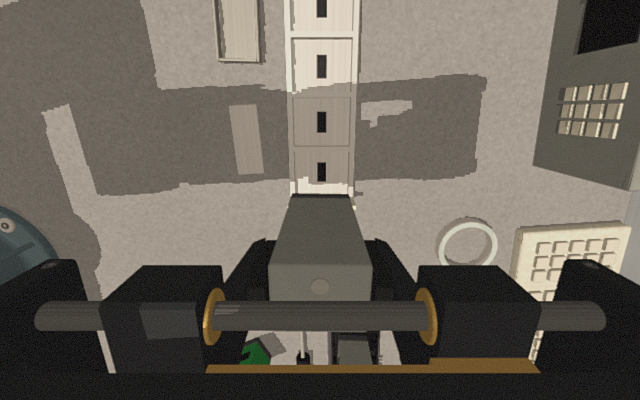

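View pics/s3.png

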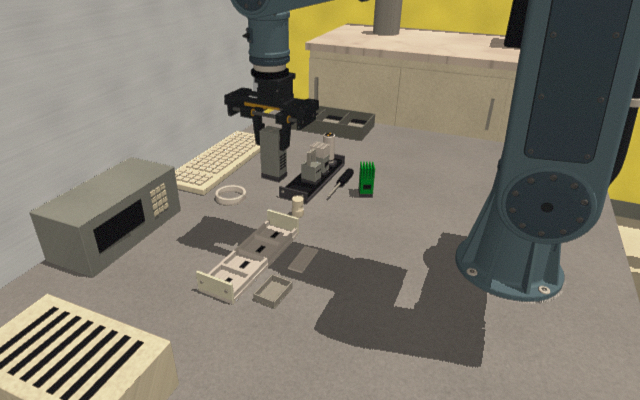

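```bash
python3 - <<'E'
from h import *
import pickle
np.set_printoptions(precision=4,suppress=True)
c=pickle.load(open('w3.pkl','rb'))
im=cv2.imread('pics/w3.png');g=im.max(2)
m=((g<60).astype(np.uint8));m[:, :310]=0;m[:,333:]=0;m[185:]=0
n,l,s,ce=cv2.connectedComponentsWithStats(m)
ce=[ce[i] for i in range(1,n) if s[i,4]>60];print(ce)
b=ray('wrist',ce,.011,c);print(b);d=b[0]-b[-1];print(np.arctan2(-d[0],d[1]))
# unit in hand: +y face top edge z = tcp+.036, bottom z=tcp-.076
zt=.24+.036;print(ray('wrist',[(270,260),(370,260)],zt,c)); print(ray('wrist',[(290,196),(350,196)],.24-.076,c))
E
```

```text
[array([321.4889,   7.9407]), array([321.3969,  65.5725]), array([321.5, 121.5]), array([321.5, 171.5])]
[[0.5294 0.3031 0.011 ]
 [0.5253 0.2438 0.011 ]
 [0.521  0.1794 0.011 ]
 [0.5166 0.1154 0.011 ]]
-0.06794735900243672
[[0.4945 0.134  0.276 ]
 [0.5374 0.131  0.276 ]]
[[0.4914 0.1293 0.164 ]
 [0.5398 0.1259 0.164 ]]
```

```bash
python3 - <<'E'
from h import *
np.set_printoptions(precision=4,suppress=True)
p=ray('top',uz([(73,62),(53,279),(748,95),(738,310)],(150,150)),.05);print(p,p.mean(0))
plan(.5155,.117,.092,-.07)
E
```

```text
[[0.5736 0.34   0.05  ]
 [0.4877 0.3451 0.05  ]
 [0.556  0.0736 0.05  ]
 [0.4717 0.0776 0.05  ]] [0.5222 0.2091 0.05  ]
t 5.7 pos [0.5143 0.1141 0.2404] yaw -0.0718 tilt [-0.0006 -0.0004 -1.    ] gap 0.519 F [ 0.1  0.3 -1.3]
lin [-0.06   2.967  0.022] twist -0.021
```

Emit:
{"op": "step_arm", "data": {"motion": [{"linear":[-0.06,0.3,0.02],"twist":0},{"linear":[-0.06,0.8,0.02],"twist":0},{"linear":[-0.06,1.3,0.02],"twist":0},{"linear":[-0.06,1.8,0.02],"twist":0},{"linear":[-0.06,2.2,0.02],"twist":0},{"linear":[-0.06,2.5,0.02],"twist":0},{"linear":[-0.06,2.75,0.02],"twist":0},{"linear":[-0.06,2.9,0.02],"twist":0},{"linear":[-0.06,2.96,0.02],"twist":0},{"linear":[-0.06,2.96,0.02],"twist":0}], "hand": 0.3}}

```text
time: 6.7
ee_pos: [0.5154, 0.1179, 0.0926]
tcp_rot: [-1.175, 1.261, -1.261]
ft_force: [0.3, -0.3, -1.6]
finger_gap: 0.519
```

```bash
python3 - <<'E'
from h import *
plan(.5155,.117,.0855,-.07)
im=grab_frame('side');cv2.imwrite('pics/s4.png',cv2.resize(im[140:320,180:380,::-1],None,fx=3.3,fy=3.3))
im=grab_frame('wrist');cv2.imwrite('pics/w4.png',im[:,:,::-1])
E
```

```text
t 6.7 pos [0.5154 0.1179 0.0926] yaw -0.071 tilt [-2.e-04  0.e+00 -1.e+00] gap 0.519 F [ 0.3 -0.3 -1.6]
lin [0.017 0.141 0.002] twist -0.012
```

View pics/s4.png

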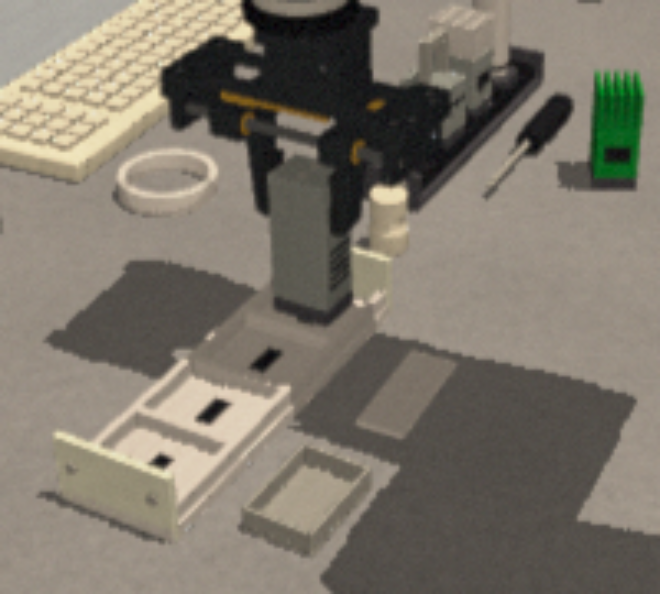

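View pics/w4.png

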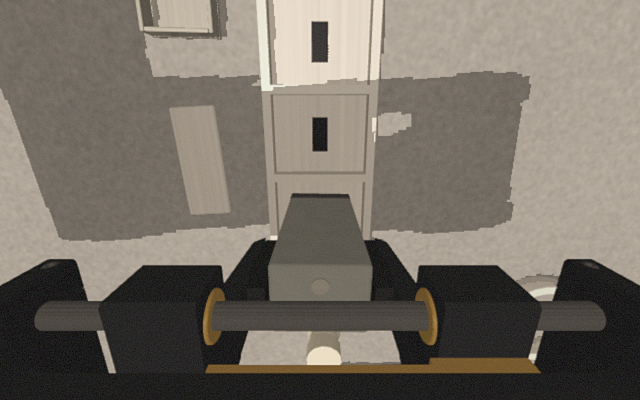

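Emit:
{"op": "step_arm", "data": {"motion": [{"linear":[0,0.05,0],"twist":0},{"linear":[0,0.09,0],"twist":0},{"linear":[0,0.12,0],"twist":0},{"linear":[0,0.14,0],"twist":0},{"linear":[0,0.14,0],"twist":0},{"linear":[0,0.14,0],"twist":0}], "hand": 0.3}}

```text
time: 7.4
ee_pos: [0.5154, 0.118, 0.0858]
tcp_rot: [-1.175, 1.261, -1.261]
ft_force: [-1.0, 0.3, -1.7]
finger_gap: 0.521
```

Emit:
{"op": "step_arm", "data": {"motion": [{"linear":[0,0.02,0],"twist":0},{"linear":[0,0.03,0],"twist":0},{"linear":[0,0.03,0],"twist":0}], "hand": 0.3}}

```text
time: 7.7
ee_pos: [0.5155, 0.118, 0.0857]
tcp_rot: [-1.175, 1.261, -1.261]
ft_force: [-5.6, -0.6, 12.1]
finger_gap: 0.518
```

Emit:
{"op": "step_arm", "data": {"motion": [{"linear":[0,-0.02,0],"twist":0},{"linear":[0,-0.02,0],"twist":0},{"linear":[0,-0.02,0],"twist":0},{"linear":[0,-0.02,0],"twist":0},{"linear":[0,-0.02,0],"twist":0},{"linear":[0,-0.02,0],"twist":0}], "hand": 1}}

```text
time: 8.3
ee_pos: [0.5154, 0.118, 0.0851]
tcp_rot: [-1.175, 1.261, -1.261]
ft_force: [0.1, -0.1, 0.2]
finger_gap: 0.998
```

Emit:
{"op": "step_arm", "data": {"motion": [{"linear":[0,0,0],"twist":0},{"linear":[0,-0.3,0],"twist":0},{"linear":[0,-0.8,0],"twist":0},{"linear":[0,-1.4,0],"twist":0},{"linear":[0,-2.0,0],"twist":0},{"linear":[0,-2.3,0],"twist":0}], "hand": 1}}

```text
time: 8.9
ee_pos: [0.5166, 0.118, 0.2031]
tcp_rot: [-1.172, 1.258, -1.263]
ft_force: [0.7, 0.7, -0.2]
finger_gap: 0.998
```

```bash
python3 - <<'E'
from h import *
plan(.546,-.1725,.15,-.088)
im=grab_frame('wrist');cv2.imwrite('pics/w5.png',im[:,:,::-1])
im=grab_frame('side');cv2.imwrite('pics/s5.png',cv2.resize(im[140:320,180:380,::-1],None,fx=3.3,fy=3.3))
E
```

```text
t 8.9 pos [0.5166 0.118  0.2031] yaw -0.0707 tilt [ 3.9e-03  1.0e-04 -1.0e+00] gap 0.998 F [ 0.7  0.7 -0.2]
lin [5.755 1.065 0.993] twist 0.198
```

View pics/s5.png

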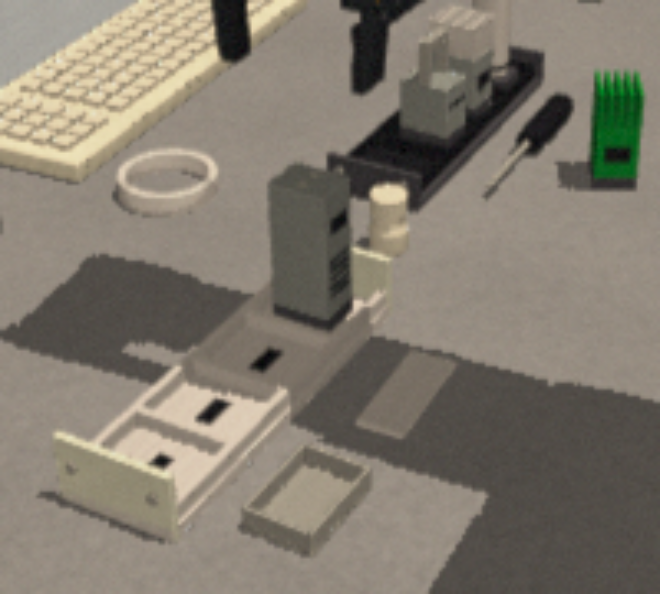

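View pics/w5.png

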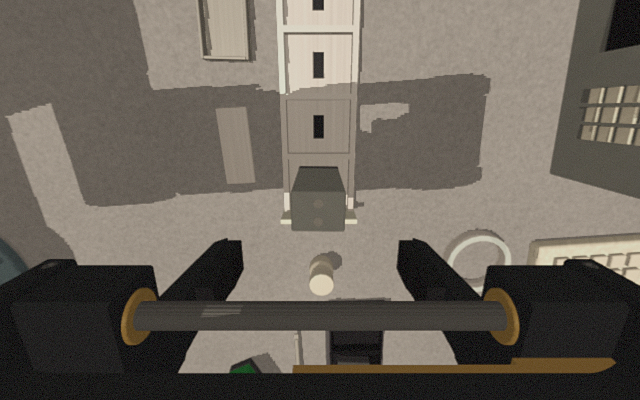

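The tall unit is standing in the rightmost bay. Next is the handle unit.

Emit:
{"op": "step_arm", "data": {"motion": [{"linear":[0.4,0,0.1],"twist":0.05},{"linear":[1.1,0,0.2],"twist":0.1},{"linear":[1.9,0,0.35],"twist":0.15},{"linear":[2.8,0,0.5],"twist":0.2},{"linear":[3.7,0,0.65],"twist":0.2},{"linear":[4.6,0.2,0.8],"twist":0.2},{"linear":[5.3,0.4,0.95],"twist":0.2},{"linear":[5.75,0.5,0.99],"twist":0.2},{"linear":[5.75,0.7,0.99],"twist":0.2},{"linear":[5.75,0.7,0.99],"twist":0.2}], "hand": 1}}

```text
time: 10.0
ee_pos: [0.5427, -0.1714, 0.1622]
tcp_rot: [-1.167, 1.279, -1.271]
ft_force: [-1.1, -0.7, 0.1]
finger_gap: 1.003
```

```bash
python3 - <<'E'
from h import *
import pickle
plan(.546,-.1725,.085,-.088)
c=calibration('wrist');pickle.dump(c,open('w6.pkl','wb'));im=grab_frame('wrist');cv2.imwrite('pics/w6.png',im[:,:,::-1])
cv2.imwrite('pics/w6z.png',cv2.resize(im[130:300,260:390,::-1],None,fx=4,fy=4,interpolation=cv2.INTER_CUBIC)[:600])
E
```

```text
t 10.0 pos [ 0.5427 -0.1714  0.1622] yaw -0.0895 tilt [-0.0043  0.0029 -1.    ] gap 1.003 F [-1.1 -0.7  0.1]
lin [0.019 1.544 0.074] twist -0.017
```

View pics/w6z.png

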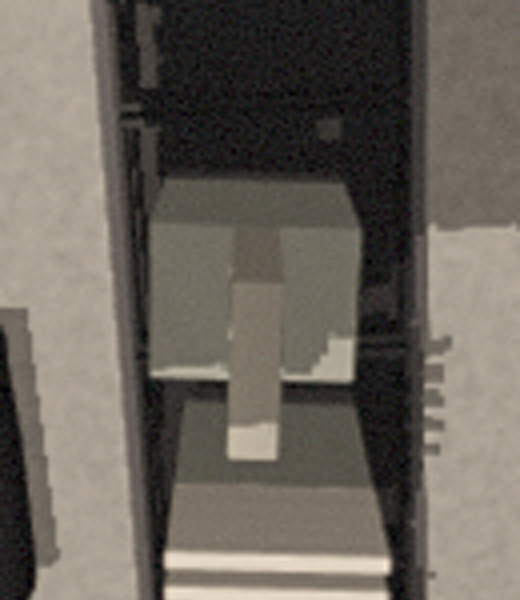

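```bash
python3 - <<'E'
from h import *
import pickle
np.set_printoptions(precision=4,suppress=True)
c=pickle.load(open('w6.pkl','rb'))
p=ray('wrist',uz([(231,281),(284,281),(280,460),(227,460)],(260,130),4),.109,c);print(p,p.mean(0));d=(p[0]+p[1]-p[2]-p[3]);print(np.arctan2(-d[0],d[1]))
plan(.546,-.1725,.085,-.088)
E
```

```text
[[ 0.5429 -0.1544  0.109 ]
 [ 0.5525 -0.1553  0.109 ]
 [ 0.549  -0.191   0.109 ]
 [ 0.5389 -0.1902  0.109 ]] [ 0.5458 -0.1727  0.109 ]
-0.10588136264838335
t 10.05 pos [ 0.5433 -0.1709  0.1633] yaw -0.0882 tilt [-0.0032  0.0022 -1.    ] gap 1.003 F [-0.6  1.6  0.1]
lin [0.029 1.565 0.063] twist -0.002
```

Emit:
{"op": "step_arm", "data": {"motion": [{"linear":[0.03,0.3,0.04],"twist":0.14},{"linear":[0.03,0.6,0.04],"twist":0.14},{"linear":[0.03,0.9,0.04],"twist":0.14},{"linear":[0.03,1.2,0.04],"twist":0.14},{"linear":[0.03,1.5,0.04],"twist":0.14},{"linear":[0.03,1.55,0.04],"twist":0.14},{"linear":[0.03,1.55,0.04],"twist":0.14},{"linear":[0.03,1.55,0.04],"twist":0.14}], "hand": 1}}

```text
time: 10.85
ee_pos: [0.5467, -0.1743, 0.0882]
tcp_rot: [-1.16, 1.282, -1.283]
ft_force: [-0.3, 0.2, -0.3]
finger_gap: 1.004
```

Emit:
{"op": "step_arm", "data": {"motion": [{"linear":[-0.03,0.06,0],"twist":0},{"linear":[-0.03,0.06,0],"twist":0},{"linear":[-0.03,0.06,0],"twist":0},{"linear":[-0.03,0.06,0],"twist":0},{"linear":[-0.03,0.06,0],"twist":0},{"linear":[-0.03,0.06,0],"twist":0},{"linear":[-0.03,0.06,0],"twist":0},{"linear":[-0.03,0.06,0],"twist":0},{"linear":[-0.03,0.06,0],"twist":0},{"linear":[-0.03,0.06,0],"twist":0}], "hand": 0}}

```text
time: 11.85
ee_pos: [0.5464, -0.1725, 0.0847]
tcp_rot: [-1.16, 1.283, -1.283]
ft_force: [-0.8, 0.2, 1.1]
finger_gap: 0.115
```

Emit:
{"op": "step_arm", "data": {"motion": [{"linear":[0,0,0],"twist":0},{"linear":[0,0,0],"twist":0},{"linear":[0,0,0],"twist":0}], "hand": 0}}

```text
time: 12.15
ee_pos: [0.5464, -0.1725, 0.0847]
tcp_rot: [-1.16, 1.283, -1.283]
ft_force: [-1.2, 0.4, -0.0]
finger_gap: 0.105
```

Emit:
{"op": "step_arm", "data": {"motion": [{"linear":[0,-0.1,0],"twist":0},{"linear":[0,-0.3,0],"twist":0},{"linear":[0,-0.7,0],"twist":0},{"linear":[0,-1.2,0],"twist":0},{"linear":[0,-1.8,0],"twist":0},{"linear":[0,-2.4,0],"twist":0},{"linear":[0,-2.9,0],"twist":0},{"linear":[0,-3.2,0],"twist":0},{"linear":[0,-3.2,0],"twist":0}], "hand": 0}}

```text
time: 13.05
ee_pos: [0.5476, -0.1731, 0.2476]
tcp_rot: [-1.158, 1.278, -1.287]
ft_force: [0.4, 0.2, -2.2]
finger_gap: 0.104
```

```bash
python3 - <<'E'
from h import *
plan(.5203,.179,.24,-.07)
im=grab_frame('wrist');cv2.imwrite('pics/w7.png',im[:,:,::-1])
E
```

```text
t 13.05 pos [ 0.5476 -0.1731  0.2476] yaw -0.1004 tilt [ 0.0045 -0.0024 -1.    ] gap 0.104 F [ 0.4  0.2 -2.2]
lin [-6.951  0.132 -1.25 ] twist -0.348
```

View pics/w7.png

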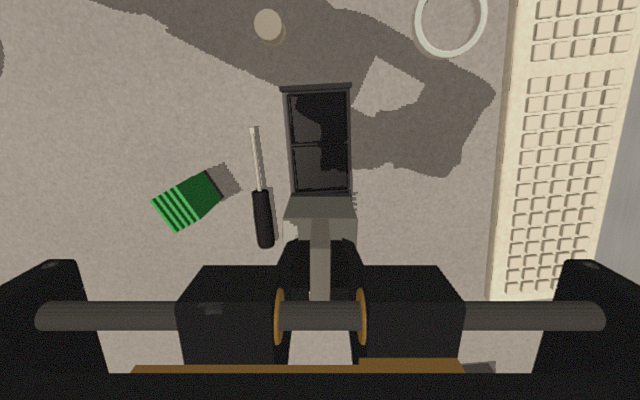

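Handle unit is held and hanging level. Transporting it.

Emit:
{"op": "step_arm", "data": {"motion": [{"linear":[-0.3,0,-0.05],"twist":-0.05},{"linear":[-0.9,0,-0.2],"twist":-0.1},{"linear":[-1.7,0,-0.35],"twist":-0.15},{"linear":[-2.5,0,-0.45],"twist":-0.2},{"linear":[-3.4,0,-0.6],"twist":-0.25},{"linear":[-4.3,0,-0.75],"twist":-0.3},{"linear":[-5.2,0,-0.95],"twist":-0.35},{"linear":[-6.0,0,-1.1],"twist":-0.35},{"linear":[-6.6,0,-1.2],"twist":-0.35},{"linear":[-6.95,0,-1.25],"twist":-0.35}], "hand": 0}}

```text
time: 14.1
ee_pos: [0.5167, 0.1828, 0.2426]
tcp_rot: [-1.18, 1.261, -1.256]
ft_force: [-0.3, -1.2, -2.9]
finger_gap: 0.106
```

Emit:
{"op": "step_arm", "data": {"motion": [{"linear":[0,0,0],"twist":0},{"linear":[0,0,0],"twist":0},{"linear":[0,0,0],"twist":0}], "hand": 0}}

```text
time: 14.4
ee_pos: [0.5186, 0.1789, 0.2438]
tcp_rot: [-1.177, 1.262, -1.26]
ft_force: [-0.3, 0.1, -1.7]
finger_gap: 0.103
```

```bash
python3 - <<'E'
from h import *
plan(.5203,.179,.092,-.07)
im=grab_frame('wrist');cv2.imwrite('pics/w8.png',im[:,:,::-1])
E
```

```text
t 14.4 pos [0.5186 0.1789 0.2438] yaw -0.0704 tilt [-1.7e-03 -5.0e-04 -1.0e+00] gap 0.103 F [-0.3  0.1 -1.7]
lin [-0.006  3.037  0.039] twist -0.005
```

View pics/w8.png

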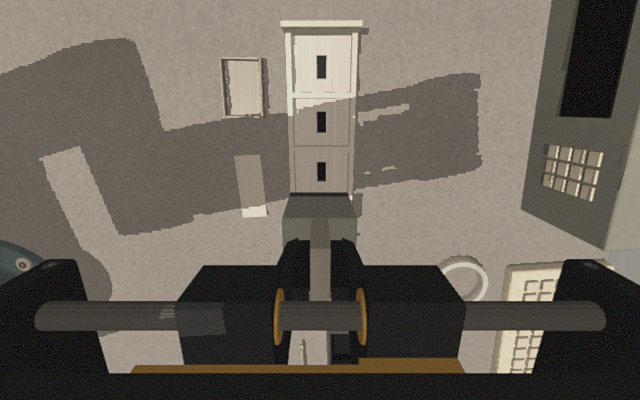

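Emit:
{"op": "step_arm", "data": {"motion": [{"linear":[0,0.3,0.02],"twist":0},{"linear":[0,0.8,0.02],"twist":0},{"linear":[0,1.3,0.02],"twist":0},{"linear":[0,1.8,0.02],"twist":0},{"linear":[0,2.2,0.02],"twist":0},{"linear":[0,2.5,0.02],"twist":0},{"linear":[0,2.75,0.02],"twist":0},{"linear":[0,2.95,0.02],"twist":0},{"linear":[0,3.0,0.02],"twist":0},{"linear":[0,3.0,0.02],"twist":0}], "hand": 0}}

```text
time: 15.45
ee_pos: [0.5202, 0.1794, 0.0947]
tcp_rot: [-1.175, 1.261, -1.261]
ft_force: [-0.2, -0.4, -2.7]
finger_gap: 0.101
```

```bash
python3 - <<'E'
from h import *
plan(.5203,.179,.085,-.07)
im=grab_frame('wrist');cv2.imwrite('pics/w9.png',im[:,:,::-1])
im=grab_frame('side');cv2.imwrite('pics/s9.png',cv2.resize(im[140:320,180:380,::-1],None,fx=3.3,fy=3.3))
E
```

```text
t 15.45 pos [0.5202 0.1794 0.0947] yaw -0.07 tilt [-0.  0. -1.] gap 0.101 F [-0.2 -0.4 -2.7]
lin [0.008 0.193 0.002] twist -0.0
```

View pics/s9.png

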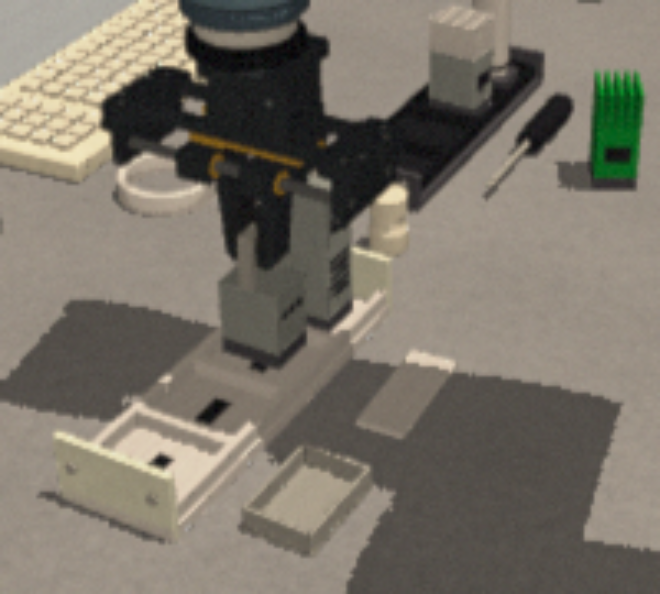

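View pics/w9.png

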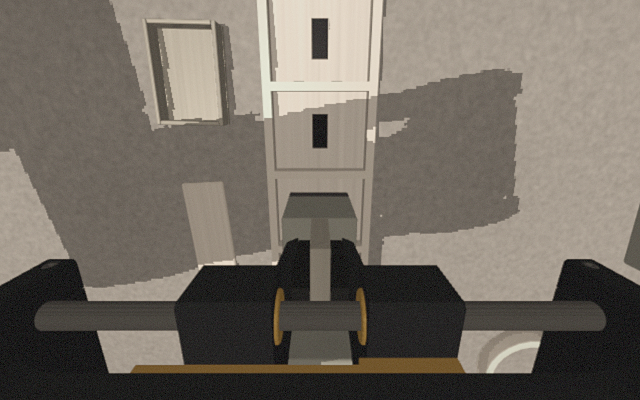

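Centred in the bay. Lowering gently (grip was at z=0.0847).

Emit:
{"op": "step_arm", "data": {"motion": [{"linear":[0,0.06,0],"twist":0},{"linear":[0,0.12,0],"twist":0},{"linear":[0,0.16,0],"twist":0},{"linear":[0,0.18,0],"twist":0},{"linear":[0,0.19,0],"twist":0},{"linear":[0,0.2,0],"twist":0},{"linear":[0,0.2,0],"twist":0}], "hand": 0}}

```text
time: 16.25
ee_pos: [0.5201, 0.1795, 0.0847]
tcp_rot: [-1.175, 1.261, -1.261]
ft_force: [-0.0, -0.6, -2.3]
finger_gap: 0.103
```

Emit:
{"op": "step_arm", "data": {"motion": [{"linear":[0,0.02,0],"twist":0},{"linear":[0,0.02,0],"twist":0},{"linear":[0,0.02,0],"twist":0}], "hand": 0}}

```text
time: 16.55
ee_pos: [0.5207, 0.1796, 0.0847]
tcp_rot: [-1.174, 1.26, -1.261]
ft_force: [-2.3, 0.1, 5.0]
finger_gap: 0.104
```

Contact (+5 N). Releasing, with the fingers opening about 50 mm clear of the bar.

Emit:
{"op": "step_arm", "data": {"motion": [{"linear":[0,-0.01,0],"twist":0},{"linear":[0,-0.01,0],"twist":0},{"linear":[0,-0.01,0],"twist":0},{"linear":[0,-0.01,0],"twist":0},{"linear":[0,-0.01,0],"twist":0},{"linear":[0,-0.01,0],"twist":0},{"linear":[0,-0.01,0],"twist":0}], "hand": 1}}

```text
time: 17.25
ee_pos: [0.5201, 0.1794, 0.0842]
tcp_rot: [-1.175, 1.261, -1.26]
ft_force: [-0.2, 0.1, -0.5]
finger_gap: 0.713
```

Emit:
{"op": "step_arm", "data": {"motion": [{"linear":[0,0,0],"twist":0},{"linear":[0,-0.3,0],"twist":0},{"linear":[0,-0.8,0],"twist":0},{"linear":[0,-1.4,0],"twist":0},{"linear":[0,-2.0,0],"twist":0},{"linear":[0,-2.4,0],"twist":0}], "hand": 1}}

```text
time: 17.85
ee_pos: [0.5211, 0.1796, 0.2079]
tcp_rot: [-1.172, 1.258, -1.262]
ft_force: [0.8, -0.2, -0.0]
finger_gap: 1.0
```

```bash
python3 - <<'E'
from h import *
plan(.5447,-.234,.2,-.09)
im=grab_frame('wrist');cv2.imwrite('pics/w10.png',im[:,:,::-1])
E
```

```text
t 17.85 pos [0.5211 0.1796 0.2079] yaw -0.0698 tilt [ 3.8e-03  5.0e-04 -1.0e+00] gap 1.0 F [ 0.8 -0.2 -0. ]
lin [8.219 0.156 1.048] twist 0.231
```

View pics/w10.png

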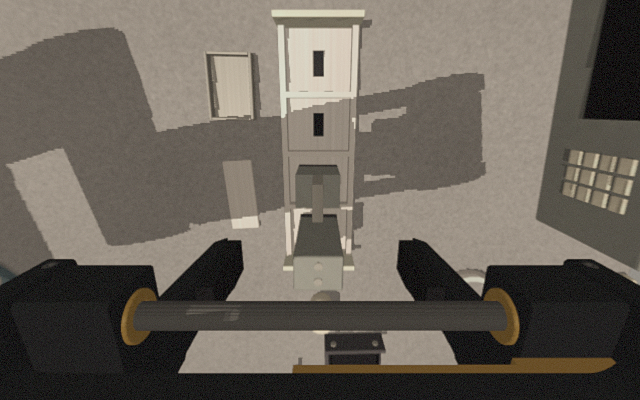

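Handle unit and tall unit both stand in place. Next is the fins unit.

Emit:
{"op": "step_arm", "data": {"motion": [{"linear":[0.4,0,0.1],"twist":0.05},{"linear":[1.2,0,0.2],"twist":0.1},{"linear":[2.1,0,0.3],"twist":0.1},{"linear":[3.0,0,0.4],"twist":0.15},{"linear":[3.9,0,0.5],"twist":0.2},{"linear":[4.8,0,0.6],"twist":0.23},{"linear":[5.7,0,0.7],"twist":0.23},{"linear":[6.6,0,0.8],"twist":0.23},{"linear":[7.4,0.1,0.95],"twist":0.23},{"linear":[8.2,0.2,1.05],"twist":0.23}], "hand": 1}}

```text
time: 18.9
ee_pos: [0.5438, -0.2352, 0.1946]
tcp_rot: [-1.165, 1.275, -1.276]
ft_force: [0.4, -0.0, -0.3]
finger_gap: 1.002
```

Emit:
{"op": "step_arm", "data": {"motion": [{"linear":[0,0.3,0],"twist":0},{"linear":[0,0.6,0],"twist":0},{"linear":[0,0.7,0],"twist":0},{"linear":[0,0.7,0],"twist":0}], "hand": 1}}

```text
time: 19.3
ee_pos: [0.543, -0.2312, 0.1577]
tcp_rot: [-1.167, 1.277, -1.271]
ft_force: [0.6, 0.1, -0.1]
finger_gap: 1.0
```

```bash
python3 - <<'E'
from h import *
import pickle
plan(.5447,-.234,.067,-.09)
c=calibration('wrist');pickle.dump(c,open('w11.pkl','wb'));im=grab_frame('wrist');cv2.imwrite('pics/w11.png',im[:,:,::-1])
cv2.imwrite('pics/w11z.png',cv2.resize(im[150:300,250:390,::-1],None,fx=4,fy=4,interpolation=cv2.INTER_CUBIC))
E
```

```text
t 19.3 pos [ 0.543  -0.2312  0.1577] yaw -0.0884 tilt [-0.0026  0.002  -1.    ] gap 1.0 F [ 0.6  0.1 -0.1]
lin [0.056 1.813 0.043] twist 0.019
```

View pics/w11z.png

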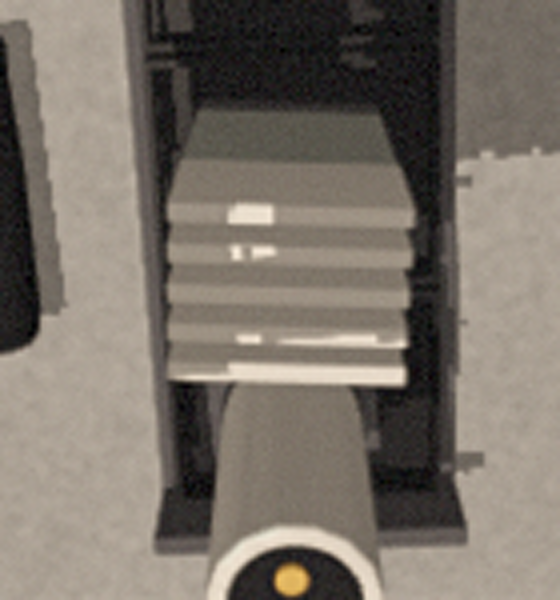

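```bash
python3 - <<'E'
from h import *
import pickle
np.set_printoptions(precision=4,suppress=True)
c=pickle.load(open('w11.pkl','rb'))
p=ray('wrist',uz([(166,204),(416,206),(406,385),(168,381)],(250,150),4),.101,c);print(p,p.mean(0))
plan(.5447,-.234,.067,-.1)
E
```

```text
[[ 0.5237 -0.2142  0.101 ]
 [ 0.5699 -0.2186  0.101 ]
 [ 0.566  -0.2551  0.101 ]
 [ 0.5198 -0.2502  0.101 ]] [ 0.5449 -0.2345  0.101 ]
t 19.35 pos [ 0.5437 -0.2316  0.1587] yaw -0.0882 tilt [-0.0011  0.0009 -1.    ] gap 1.0 F [ 0.5 -0.4 -1.1]
lin [0.047 1.834 0.027] twist 0.135
```

Emit:
{"op": "step_arm", "data": {"motion": [{"linear":[0.05,0.3,0.02],"twist":0.13},{"linear":[0.05,0.7,0.02],"twist":0.13},{"linear":[0.05,1.1,0.02],"twist":0.13},{"linear":[0.05,1.4,0.02],"twist":0.13},{"linear":[0.05,1.7,0.02],"twist":0.13},{"linear":[0.05,1.83,0.02],"twist":0.13},{"linear":[0.05,1.83,0.02],"twist":0.13},{"linear":[0.05,1.83,0.02],"twist":0.13},{"linear":[0.05,1.83,0.02],"twist":0.13}], "hand": 1}}

```text
time: 20.25
ee_pos: [0.5453, -0.2363, 0.0687]
tcp_rot: [-1.159, 1.282, -1.285]
ft_force: [0.3, 0.2, -0.7]
finger_gap: 1.002
```

Emit:
{"op": "step_arm", "data": {"motion": [{"linear":[0,0,0],"twist":0},{"linear":[0,0,0],"twist":0},{"linear":[0,0,0],"twist":0},{"linear":[0,0,0],"twist":0},{"linear":[0,0,0],"twist":0},{"linear":[0,0,0],"twist":0},{"linear":[0,0,0],"twist":0},{"linear":[0,0,0],"twist":0}], "hand": 0.3}}

```text
time: 21.05
ee_pos: [0.5445, -0.2358, 0.0677]
tcp_rot: [-1.16, 1.284, -1.283]
ft_force: [-1.0, 0.5, 1.9]
finger_gap: 0.522
```

Emit:
{"op": "step_arm", "data": {"motion": [{"linear":[0,-0.1,0],"twist":0},{"linear":[0,-0.3,0],"twist":0},{"linear":[0,-0.7,0],"twist":0},{"linear":[0,-1.2,0],"twist":0},{"linear":[0,-1.8,0],"twist":0},{"linear":[0,-2.4,0],"twist":0},{"linear":[0,-2.9,0],"twist":0},{"linear":[0,-3.3,0],"twist":0},{"linear":[0,-3.3,0],"twist":0}], "hand": 0.3}}

```text
time: 21.95
ee_pos: [0.5462, -0.2368, 0.2368]
tcp_rot: [-1.158, 1.277, -1.289]
ft_force: [0.8, 0.3, -3.8]
finger_gap: 0.515
```

```bash
python3 - <<'E'
from h import *
plan(.5245,.242,.23,-.07)
im=grab_frame('wrist');cv2.imwrite('pics/w12.png',im[:,:,::-1])
E
```

```text
t 21.95 pos [ 0.5462 -0.2368  0.2368] yaw -0.1012 tilt [ 0.0057 -0.0039 -1.    ] gap 0.515 F [ 0.8  0.3 -3.8]
lin [-9.483  0.098 -1.4  ] twist -0.357
```

View pics/w12.png

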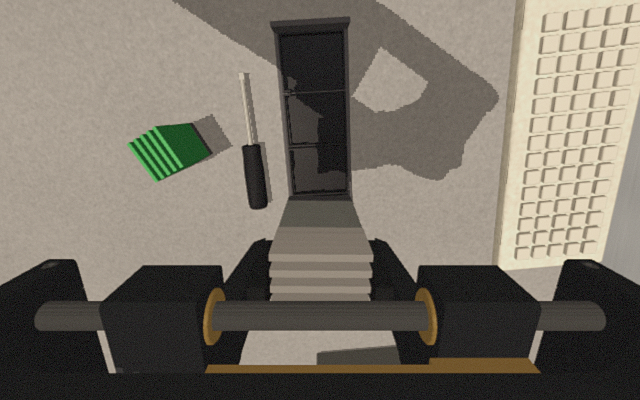

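Emit:
{"op": "step_arm", "data": {"motion": [{"linear":[-0.3,0,-0.05],"twist":-0.05},{"linear":[-0.9,0,-0.15],"twist":-0.1},{"linear":[-1.7,0,-0.25],"twist":-0.15},{"linear":[-2.5,0,-0.35],"twist":-0.2},{"linear":[-3.4,0,-0.5],"twist":-0.25},{"linear":[-4.3,0,-0.65],"twist":-0.3},{"linear":[-5.2,0,-0.75],"twist":-0.36},{"linear":[-6.0,0,-0.9],"twist":-0.36},{"linear":[-6.7,0,-1.0],"twist":-0.36},{"linear":[-7.2,0,-1.1],"twist":-0.36}], "hand": 0.3}}

```text
time: 23.0
ee_pos: [0.5241, 0.131, 0.2307]
tcp_rot: [-1.179, 1.262, -1.257]
ft_force: [0.4, 0.1, -3.5]
finger_gap: 0.516
```

```bash
python3 - <<'E'
from h import *
plan(.5245,.242,.23,-.07)
E
```

```text
t 23.0 pos [0.5241 0.131  0.2307] yaw -0.0678 tilt [-3.6e-03  7.0e-04 -1.0e+00] gap 0.516 F [ 0.4  0.1 -3.5]
lin [-2.214  0.016 -0.142] twist 0.026
```

Emit:
{"op": "step_arm", "data": {"motion": [{"linear":[-0.4,0,-0.05],"twist":0},{"linear":[-1.0,0,-0.08],"twist":0},{"linear":[-1.6,0,-0.1],"twist":0},{"linear":[-2.0,0,-0.12],"twist":0},{"linear":[-2.2,0,-0.14],"twist":0},{"linear":[-2.2,0,-0.14],"twist":0},{"linear":[-2.2,0,-0.14],"twist":0},{"linear":[-2.2,0,-0.14],"twist":0}], "hand": 0.3}}

```text
time: 23.8
ee_pos: [0.5268, 0.2372, 0.2323]
tcp_rot: [-1.176, 1.261, -1.261]
ft_force: [-0.5, -0.2, -4.6]
finger_gap: 0.518
```

```bash
python3 - <<'E'
from h import *
plan(.5245,.242,.075,-.07)
c=calibration('wrist')
im=grab_frame('wrist');cv2.imwrite('pics/w13.png',im[:,:,::-1])
m=((im.max(2)<60).astype(np.uint8));m[:, :310]=0;m[:,333:]=0;m[185:]=0
n,l,s,ce=cv2.connectedComponentsWithStats(m)
ce=[ce[i] for i in range(1,n) if s[i,4]>60];print(np.round(ce,1),np.round(ray('wrist',ce,.011,c),4))
E
```

```text
t 23.8 pos [0.5268 0.2372 0.2323] yaw -0.0708 tilt [-7.e-04 -5.e-04 -1.e+00] gap 0.518 F [-0.5 -0.2 -4.6]
lin [-0.095  3.147 -0.051] twist -0.01
[[317.8 119.2]
 [317.5 168.9]] [[0.5297 0.3052 0.011 ]
 [0.5249 0.2431 0.011 ]]
```

View pics/w13.png

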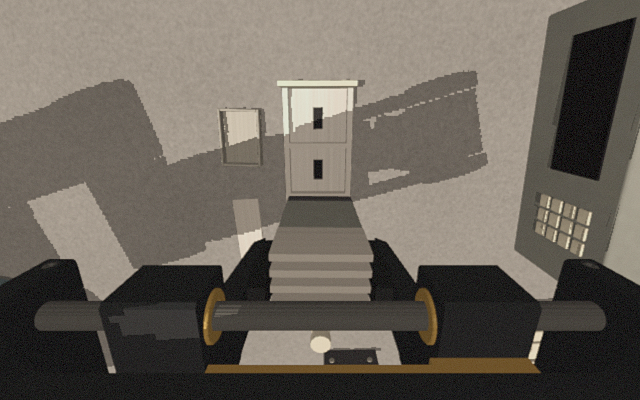

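Emit:
{"op": "step_arm", "data": {"motion": [{"linear":[-0.09,0.3,-0.04],"twist":0},{"linear":[-0.09,0.8,-0.04],"twist":0},{"linear":[-0.09,1.3,-0.04],"twist":0},{"linear":[-0.09,1.8,-0.04],"twist":0},{"linear":[-0.09,2.2,-0.04],"twist":0},{"linear":[-0.09,2.6,-0.04],"twist":0},{"linear":[-0.09,2.9,-0.04],"twist":0},{"linear":[-0.09,3.05,-0.04],"twist":0},{"linear":[-0.09,3.1,-0.04],"twist":0},{"linear":[-0.09,3.1,-0.04],"twist":0}], "hand": 0.3}}

```text
time: 24.85
ee_pos: [0.5255, 0.2428, 0.0778]
tcp_rot: [-1.175, 1.26, -1.261]
ft_force: [0.3, -0.1, -3.4]
finger_gap: 0.515
```

```bash
python3 - <<'E'
from h import *
plan(.5245,.242,.0677,-.07)
im=grab_frame('wrist');cv2.imwrite('pics/w14.png',im[:,:,::-1])
E
```

```text
t 24.85 pos [0.5255 0.2428 0.0778] yaw -0.0701 tilt [ 3.e-04  1.e-04 -1.e+00] gap 0.515 F [ 0.3 -0.1 -3.4]
lin [ 0.017  0.203 -0.02 ] twist -0.001
```

View pics/w14.png

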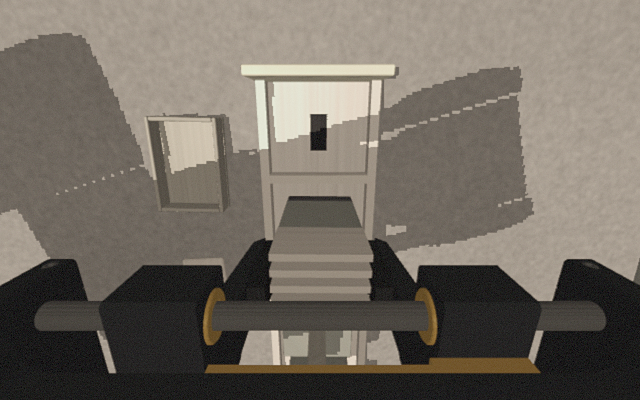

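Emit:
{"op": "step_arm", "data": {"motion": [{"linear":[0.01,0.06,-0.02],"twist":0},{"linear":[0.01,0.12,-0.02],"twist":0},{"linear":[0.01,0.16,-0.02],"twist":0},{"linear":[0.01,0.19,-0.02],"twist":0},{"linear":[0.01,0.2,-0.02],"twist":0},{"linear":[0.01,0.21,-0.02],"twist":0},{"linear":[0.01,0.21,-0.02],"twist":0}], "hand": 0.3}}

```text
time: 25.6
ee_pos: [0.5242, 0.2424, 0.0677]
tcp_rot: [-1.176, 1.261, -1.26]
ft_force: [-3.0, -1.4, 3.7]
finger_gap: 0.517
```

Emit:
{"op": "step_arm", "data": {"motion": [{"linear":[0,0.02,0],"twist":0},{"linear":[0,0.02,0],"twist":0},{"linear":[0,0.02,0],"twist":0}], "hand": 0.3}}

```text
time: 25.9
ee_pos: [0.5243, 0.2425, 0.0677]
tcp_rot: [-1.176, 1.26, -1.26]
ft_force: [-6.4, -1.7, 12.5]
finger_gap: 0.518
```

On the floor (+12 N). Releasing and retreating.

Emit:
{"op": "step_arm", "data": {"motion": [{"linear":[0,-0.02,0],"twist":0},{"linear":[0,-0.02,0],"twist":0},{"linear":[0,-0.02,0],"twist":0},{"linear":[0,-0.02,0],"twist":0},{"linear":[0,-0.02,0],"twist":0},{"linear":[0,-0.02,0],"twist":0},{"linear":[0,-0.02,0],"twist":0}], "hand": 1}}

```text
time: 26.6
ee_pos: [0.5243, 0.2423, 0.0671]
tcp_rot: [-1.175, 1.261, -1.261]
ft_force: [0.3, 0.1, 0.1]
finger_gap: 0.998
```

Emit:
{"op": "step_arm", "data": {"motion": [{"linear":[0,0,0],"twist":0},{"linear":[0,-0.3,0],"twist":0},{"linear":[0,-0.8,0],"twist":0},{"linear":[0,-1.4,0],"twist":0},{"linear":[0,-2.0,0],"twist":0},{"linear":[0,-2.6,0],"twist":0},{"linear":[0,-2.8,0],"twist":0}], "hand": 1}}

```text
time: 27.3
ee_pos: [0.5262, 0.2429, 0.2121]
tcp_rot: [-1.169, 1.256, -1.262]
ft_force: [-0.2, -0.1, -0.4]
finger_gap: 1.001
```

```bash
python3 - <<'E'
from h import *
plan(.541,-.2955,.2,-.09)
im=grab_frame('wrist');cv2.imwrite('pics/w15.png',im[:,:,::-1])
E
```

```text
t 27.3 pos [0.5262 0.2429 0.2121] yaw -0.0698 tilt [ 0.0068  0.0016 -1.    ] gap 1.001 F [-0.2 -0.1 -0.4]
lin [10.721  0.226  1.044] twist 0.232
```

View pics/w15.png

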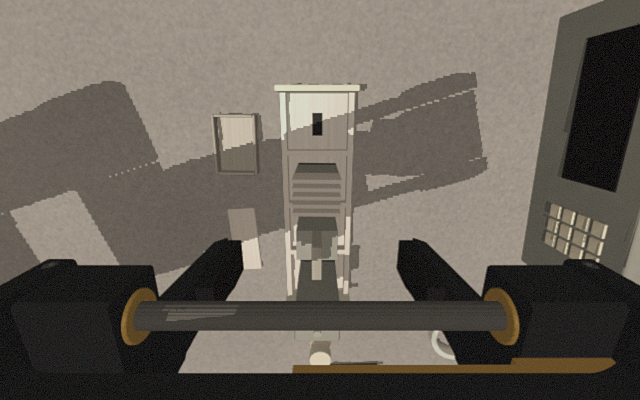

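Three are placed. Now the can.

Emit:
{"op": "step_arm", "data": {"motion": [{"linear":[0.4,0,0.1],"twist":0.05},{"linear":[1.2,0,0.15],"twist":0.1},{"linear":[2.1,0,0.2],"twist":0.1},{"linear":[3.0,0,0.3],"twist":0.15},{"linear":[3.9,0,0.4],"twist":0.2},{"linear":[4.8,0,0.5],"twist":0.23},{"linear":[5.7,0,0.6],"twist":0.23},{"linear":[6.6,0,0.7],"twist":0.23},{"linear":[7.5,0,0.8],"twist":0.23},{"linear":[8.4,0,0.9],"twist":0.23}], "hand": 1}}

```text
time: 28.35
ee_pos: [0.5389, -0.1813, 0.2059]
tcp_rot: [-1.166, 1.277, -1.274]
ft_force: [0.2, -0.2, -1.2]
finger_gap: 1.002
```

```bash
python3 - <<'E'
from h import *
plan(.541,-.2955,.17,-.1)
E
```

```text
t 28.35 pos [ 0.5389 -0.1813  0.2059] yaw -0.0902 tilt [-0.0016  0.0011 -1.    ] gap 1.002 F [ 0.2 -0.2 -1.2]
lin [2.272 0.715 0.248] twist 0.112
```

Emit:
{"op": "step_arm", "data": {"motion": [{"linear":[0.7,0,0.08],"twist":0.1},{"linear":[1.3,0.1,0.15],"twist":0.1},{"linear":[1.8,0.3,0.2],"twist":0.1},{"linear":[2.2,0.5,0.25],"twist":0.1},{"linear":[2.27,0.7,0.25],"twist":0.1},{"linear":[2.27,0.7,0.25],"twist":0.1},{"linear":[2.27,0.7,0.25],"twist":0.1},{"linear":[2.27,0.7,0.25],"twist":0.1}], "hand": 1}}

```text
time: 29.15
ee_pos: [0.5424, -0.2929, 0.1726]
tcp_rot: [-1.161, 1.28, -1.281]
ft_force: [0.5, 0.2, 0.9]
finger_gap: 1.002
```

```bash
python3 - <<'E'
from h import *
import pickle
plan(.541,-.2955,.077,-.1)
c=calibration('wrist');pickle.dump(c,open('w16.pkl','wb'));im=grab_frame('wrist');cv2.imwrite('pics/w16.png',im[:,:,::-1])
cv2.imwrite('pics/w16z.png',cv2.resize(im[150:300,250:390,::-1],None,fx=4,fy=4,interpolation=cv2.INTER_CUBIC))
E
```

```text
t 29.15 pos [ 0.5424 -0.2929  0.1726] yaw -0.0974 tilt [ 4.e-04 -0.e+00 -1.e+00] gap 1.002 F [0.5 0.2 0.9]
lin [ 0.055  1.912 -0.024] twist 0.029
```

View pics/w16z.png

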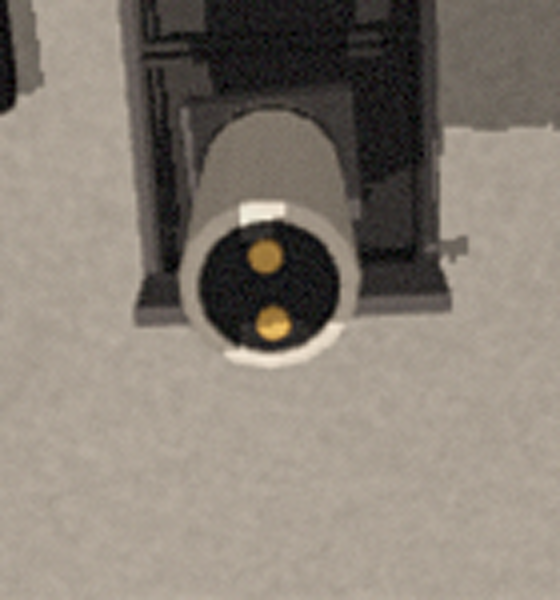

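```bash
python3 - <<'E'
from h import *
import pickle
np.set_printoptions(precision=4,suppress=True)
c=pickle.load(open('w16.pkl','rb'))
Z=lambda q,z:ray('wrist',uz(q,(250,150),4),z,c)
p=Z([(270,285),(181,285),(360,285),(270,202),(270,367)],.111);print(p)
a=Z([(265,257),(273,324)],.113);d=a[0]-a[1];print('term',a,np.arctan2(-d[0],d[1]))
a=Z([(180,103),(352,92)],.02);d=a[1]-a[0];print('foot',a,np.arctan2(d[1],d[0]))
a=ray('top',uz([(681,146),(718,145)],(340,140)),.113);d=a[0]-a[1];print('top term',np.arctan2(-d[0],d[1]))
im=cv2.imread('pics/w16.png')[150:300,250:390];hsv=cv2.cvtColor(im,cv2.COLOR_BGR2HSV)
m=cv2.inRange(hsv,(12,120,90),(35,255,255));n,l,s,ce=cv2.connectedComponentsWithStats(m);ce=[ce[i]+[250,150] for i in range(1,n) if s[i,4]>8];print(ce)
a=ray('wrist',ce,.113,c);d=a[0]-a[1];print(np.arctan2(-d[0],d[1]))
E
```

```text
[[ 0.5408 -0.2956  0.111 ]
 [ 0.5235 -0.294   0.111 ]
 [ 0.5582 -0.2973  0.111 ]
 [ 0.5424 -0.2788  0.111 ]
 [ 0.539  -0.3131  0.111 ]]
term [[ 0.5405 -0.289   0.113 ]
 [ 0.5406 -0.303   0.113 ]] 0.010612992504640432
foot [[ 0.5177 -0.2776  0.02  ]
 [ 0.5635 -0.2791  0.02  ]] -0.031939923778028075
top term 0.01101068297315359
[array([315.9298, 213.4737]), array([318.    , 230.5517])]
0.012405473404553953
```

The can's terminals show its yaw is about 0.0, in both views, so it is turned relative to the rack. I'll grip at yaw 0 so that it ends square when the tool turns to -0.07 at the new rack.

Emit:
{"op": "step_arm", "data": {"motion": [{"linear":[0.05,0.1,-0.03],"twist":-0.6},{"linear":[0.05,0.3,-0.03],"twist":-1.12},{"linear":[0.05,0.6,-0.03],"twist":-1.12},{"linear":[0.05,0.9,-0.03],"twist":-1.12},{"linear":[0.05,1.3,-0.03],"twist":-1.12},{"linear":[0.05,1.6,-0.03],"twist":-1.12},{"linear":[0.05,1.8,-0.03],"twist":-1.12},{"linear":[0.05,1.9,-0.03],"twist":-1.12},{"linear":[0.05,1.9,-0.03],"twist":-1.12},{"linear":[0.05,1.9,-0.03],"twist":-1.12}], "hand": 1}}

```text
time: 30.2
ee_pos: [0.5407, -0.2966, 0.0778]
tcp_rot: [-1.209, 1.209, -1.211]
ft_force: [0.1, -0.6, 0.1]
finger_gap: 1.001
```

```bash
python3 - <<'E'
from h import *
plan(.541,-.2955,.077,0)
E
```

```text
t 30.2 pos [ 0.5407 -0.2966  0.0778] yaw -0.0011 tilt [ 7.e-04 -6.e-04 -1.e+00] gap 1.001 F [ 0.1 -0.6  0.1]
lin [-0.022  0.015  0.005] twist -0.012
```

Emit:
{"op": "step_arm", "data": {"motion": [{"linear":[-0.02,0.01,0],"twist":0},{"linear":[-0.02,0.01,0],"twist":0},{"linear":[-0.02,0.01,0],"twist":0},{"linear":[-0.02,0.01,0],"twist":0},{"linear":[-0.02,0.01,0],"twist":0},{"linear":[-0.02,0.01,0],"twist":0},{"linear":[-0.02,0.01,0],"twist":0},{"linear":[-0.02,0.01,0],"twist":0},{"linear":[-0.02,0.01,0],"twist":0},{"linear":[-0.02,0.01,0],"twist":0}], "hand": 0.2}}

```text
time: 31.2
ee_pos: [0.5402, -0.2953, 0.0767]
tcp_rot: [-1.209, 1.21, -1.21]
ft_force: [-0.7, 0.1, 0.3]
finger_gap: 0.404
```

Emit:
{"op": "step_arm", "data": {"motion": [{"linear":[0,-0.1,0],"twist":0},{"linear":[0,-0.3,0],"twist":0},{"linear":[0,-0.7,0],"twist":0},{"linear":[0,-1.2,0],"twist":0},{"linear":[0,-1.8,0],"twist":0},{"linear":[0,-2.4,0],"twist":0},{"linear":[0,-2.9,0],"twist":0},{"linear":[0,-3.2,0],"twist":0},{"linear":[0,-3.2,0],"twist":0}], "hand": 0.2}}

```text
time: 32.1
ee_pos: [0.5414, -0.2961, 0.2397]
tcp_rot: [-1.208, 1.205, -1.214]
ft_force: [0.7, 0.7, -3.4]
finger_gap: 0.4
```

```bash
python3 - <<'E'
from h import *
plan(.529,.3055,.235,-.07)
im=grab_frame('wrist');cv2.imwrite('pics/w17.png',im[:,:,::-1])
E
```

```text
t 32.1 pos [ 0.5414 -0.2961  0.2397] yaw -0.0009 tilt [ 0.0039 -0.0031 -1.    ] gap 0.4 F [ 0.7  0.7 -3.4]
lin [-12.031   0.055  -0.26 ] twist 0.792
```

View pics/w17.png

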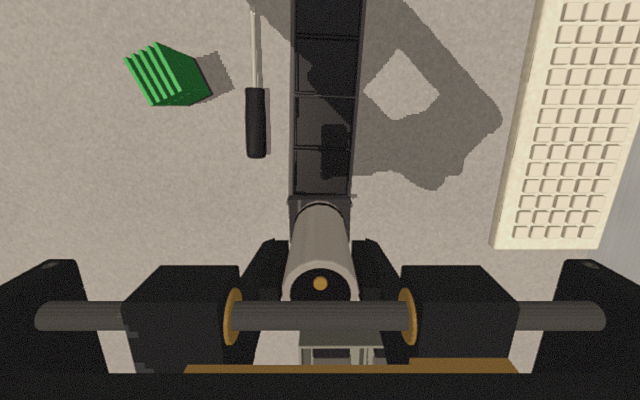

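```bash
python3 - <<'E'
import cv2
im=cv2.imread('pics/w17.png');cv2.imwrite('pics/w17z.png',cv2.resize(im[180:300,270:370],None,fx=5,fy=5,interpolation=cv2.INTER_CUBIC))
E
```

```text
(no output)
```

View pics/w17z.png

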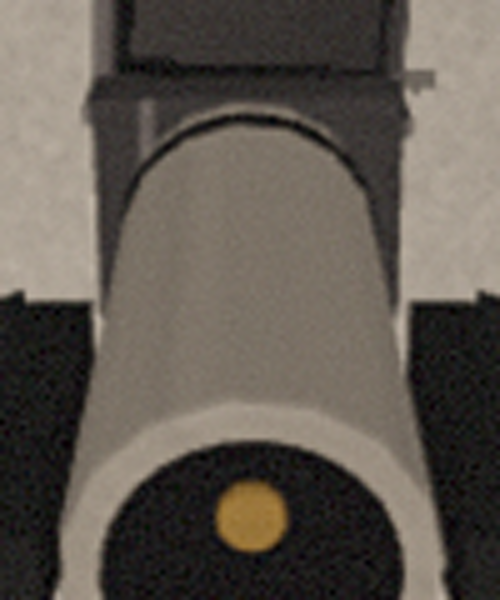

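Emit:
{"op": "step_arm", "data": {"motion": [{"linear":[-0.3,0,0],"twist":0.1},{"linear":[-0.9,0,0],"twist":0.2},{"linear":[-1.7,0,0],"twist":0.3},{"linear":[-2.5,0,0],"twist":0.4},{"linear":[-3.4,0,0],"twist":0.5},{"linear":[-4.3,0,0],"twist":0.6},{"linear":[-5.2,0,-0.05],"twist":0.7},{"linear":[-6.1,0,-0.1],"twist":0.8},{"linear":[-7.0,0,-0.15],"twist":0.8},{"linear":[-7.8,0,-0.2],"twist":0.8}], "hand": 0.2}}

```text
time: 33.15
ee_pos: [0.5285, 0.0978, 0.2347]
tcp_rot: [-1.177, 1.264, -1.259]
ft_force: [0.8, -0.0, -3.1]
finger_gap: 0.4
```

```bash
python3 - <<'E'
from h import *
plan(.529,.3055,.235,-.07)
E
```

```text
t 33.15 pos [0.5285 0.0978 0.2347] yaw -0.0704 tilt [-3.6e-03  8.0e-04 -1.0e+00] gap 0.4 F [ 0.8 -0.  -3.1]
lin [-4.145e+00 -2.000e-03 -2.830e-01] twist -0.004
```

Emit:
{"op": "step_arm", "data": {"motion": [{"linear":[-0.6,0,-0.05],"twist":0},{"linear":[-1.3,0,-0.1],"twist":0},{"linear":[-2.1,0,-0.15],"twist":0},{"linear":[-2.9,0,-0.2],"twist":0},{"linear":[-3.5,0,-0.25],"twist":0},{"linear":[-3.9,0,-0.28],"twist":0},{"linear":[-4.14,0,-0.28],"twist":0},{"linear":[-4.14,0,-0.28],"twist":0},{"linear":[-4.14,0,-0.28],"twist":0},{"linear":[-4.14,0,-0.28],"twist":0}], "hand": 0.2}}

```text
time: 34.15
ee_pos: [0.5314, 0.3011, 0.2364]
tcp_rot: [-1.175, 1.262, -1.262]
ft_force: [-0.1, -0.3, -3.4]
finger_gap: 0.402
```

```bash
python3 - <<'E'
from h import *
plan(.529,.3055,.086,-.07)
im=grab_frame('wrist');cv2.imwrite('pics/w18.png',im[:,:,::-1])
cv2.imwrite('pics/w18z.png',cv2.resize(im[150:270,260:380,::-1],None,fx=5,fy=5,interpolation=cv2.INTER_CUBIC))
E
```

```text
t 34.15 pos [0.5314 0.3011 0.2364] yaw -0.072 tilt [-6.e-04 -6.e-04 -1.e+00] gap 0.402 F [-0.1 -0.3 -3.4]
lin [-0.086  3.007 -0.052] twist -0.023
```

View pics/w18z.png

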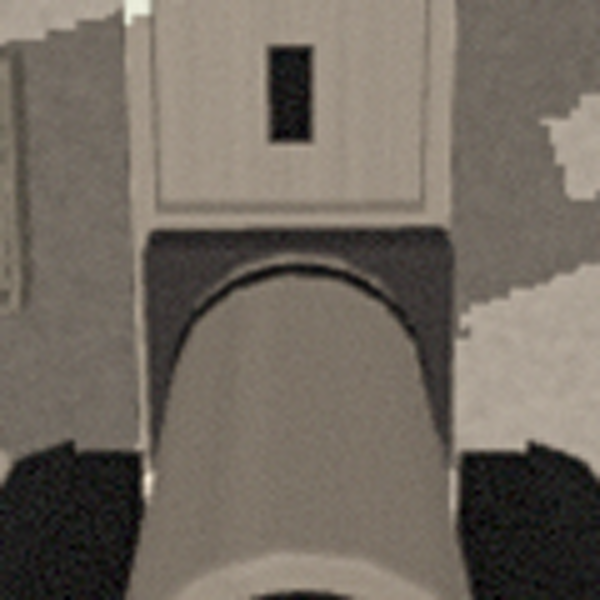

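The foot edge is parallel to the bay walls, so the can unit is square. Descending.

Emit:
{"op": "step_arm", "data": {"motion": [{"linear":[-0.08,0.3,-0.04],"twist":0},{"linear":[-0.08,0.8,-0.04],"twist":0},{"linear":[-0.08,1.3,-0.04],"twist":0},{"linear":[-0.08,1.8,-0.04],"twist":0},{"linear":[-0.08,2.2,-0.04],"twist":0},{"linear":[-0.08,2.5,-0.04],"twist":0},{"linear":[-0.08,2.75,-0.04],"twist":0},{"linear":[-0.08,2.9,-0.04],"twist":0},{"linear":[-0.08,2.97,-0.04],"twist":0},{"linear":[-0.08,2.97,-0.04],"twist":0}], "hand": 0.2}}

```text
time: 35.2
ee_pos: [0.5298, 0.3064, 0.0882]
tcp_rot: [-1.175, 1.261, -1.261]
ft_force: [0.7, 0.7, -2.6]
finger_gap: 0.403
```

```bash
python3 - <<'E'
from h import *
plan(.529,.3055,.0767,-.07)
im=grab_frame('wrist');cv2.imwrite('pics/w19.png',im[:,:,::-1])
E
```

```text
t 35.2 pos [0.5298 0.3064 0.0882] yaw -0.0708 tilt [ 1.e-04  1.e-04 -1.e+00] gap 0.403 F [ 0.7  0.7 -2.6]
lin [ 0.018  0.231 -0.015] twist -0.009
```

View pics/w19.png

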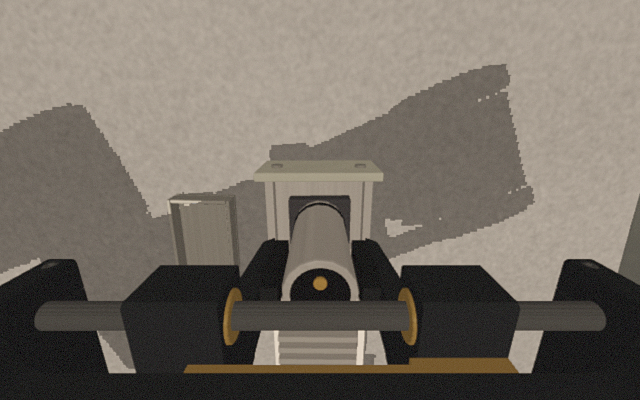

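Emit:
{"op": "step_arm", "data": {"motion": [{"linear":[0.02,0.06,-0.01],"twist":0},{"linear":[0.02,0.12,-0.01],"twist":0},{"linear":[0.02,0.17,-0.01],"twist":0},{"linear":[0.02,0.2,-0.01],"twist":0},{"linear":[0.02,0.22,-0.01],"twist":0},{"linear":[0.02,0.23,-0.01],"twist":0},{"linear":[0.02,0.24,-0.01],"twist":0},{"linear":[0.02,0.24,-0.01],"twist":0}], "hand": 0.2}}

```text
time: 36.05
ee_pos: [0.5291, 0.3055, 0.0767]
tcp_rot: [-1.175, 1.261, -1.261]
ft_force: [-2.1, -0.7, 2.0]
finger_gap: 0.404
```

Emit:
{"op": "step_arm", "data": {"motion": [{"linear":[0,0.02,0],"twist":0},{"linear":[0,0.02,0],"twist":0},{"linear":[0,0.02,0],"twist":0}], "hand": 0.2}}

```text
time: 36.35
ee_pos: [0.5293, 0.3056, 0.0767]
tcp_rot: [-1.175, 1.261, -1.261]
ft_force: [-5.3, -1.3, 9.3]
finger_gap: 0.399
```

Emit:
{"op": "step_arm", "data": {"motion": [{"linear":[0,-0.02,0],"twist":0},{"linear":[0,-0.02,0],"twist":0},{"linear":[0,-0.02,0],"twist":0},{"linear":[0,-0.02,0],"twist":0},{"linear":[0,-0.02,0],"twist":0},{"linear":[0,-0.02,0],"twist":0},{"linear":[0,-0.02,0],"twist":0}], "hand": 1}}

```text
time: 37.05
ee_pos: [0.5291, 0.3053, 0.0761]
tcp_rot: [-1.175, 1.261, -1.261]
ft_force: [0.2, 0.1, 0.1]
finger_gap: 0.992
```

Emit:
{"op": "step_arm", "data": {"motion": [{"linear":[0,0,0],"twist":0},{"linear":[0,-0.3,0],"twist":0},{"linear":[0,-0.8,0],"twist":0},{"linear":[0,-1.4,0],"twist":0},{"linear":[0,-2.0,0],"twist":0},{"linear":[0,-2.6,0],"twist":0},{"linear":[0,-2.9,0],"twist":0}], "hand": 1}}

```text
time: 37.75
ee_pos: [0.5305, 0.3059, 0.2257]
tcp_rot: [-1.17, 1.258, -1.262]
ft_force: [1.2, -0.2, -0.4]
finger_gap: 1.0
```

Emit:
{"op": "step_arm", "data": {"motion": [{"linear":[0.6,0,0],"twist":0},{"linear":[1.5,0,0],"twist":0},{"linear":[2.4,0,0],"twist":0},{"linear":[3.3,0,0],"twist":0},{"linear":[4.2,0,0],"twist":0},{"linear":[5.1,0,0],"twist":0},{"linear":[6.0,0,0],"twist":0},{"linear":[6.9,0,0],"twist":0},{"linear":[7.6,0,0],"twist":0},{"linear":[8.0,0,0],"twist":0}], "hand": 1}}

```text
time: 38.75
ee_pos: [0.5003, -0.0963, 0.2214]
tcp_rot: [-1.174, 1.263, -1.263]
ft_force: [0.1, 0.7, -0.1]
finger_gap: 0.998
```

```bash
python3 - <<'E'
from h import *
plan(.529,.3055,.0767,-.07)
im=grab_frame('top');cv2.imwrite('pics/t20.png',im[:,:,::-1]);cv2.imwrite('pics/t20z.png',cv2.resize(im[150:220,150:290,::-1],None,fx=5.6,fy=5.6,interpolation=cv2.INTER_CUBIC))
im=grab_frame('side');cv2.imwrite('pics/s20.png',cv2.resize(im[140:320,180:380,::-1],None,fx=3.3,fy=3.3))
E
```

```text
t 38.75 pos [ 0.5003 -0.0963  0.2214] yaw -0.0732 tilt [-0.e+00 -6.e-04 -1.e+00] gap 0.998 F [ 0.1  0.7 -0.1]
lin [-8.058  2.889 -0.015] twist -0.037
```

View pics/t20z.png

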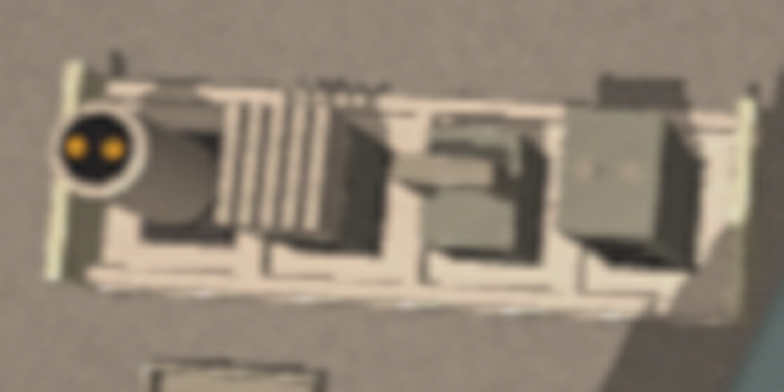

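View pics/s20.png

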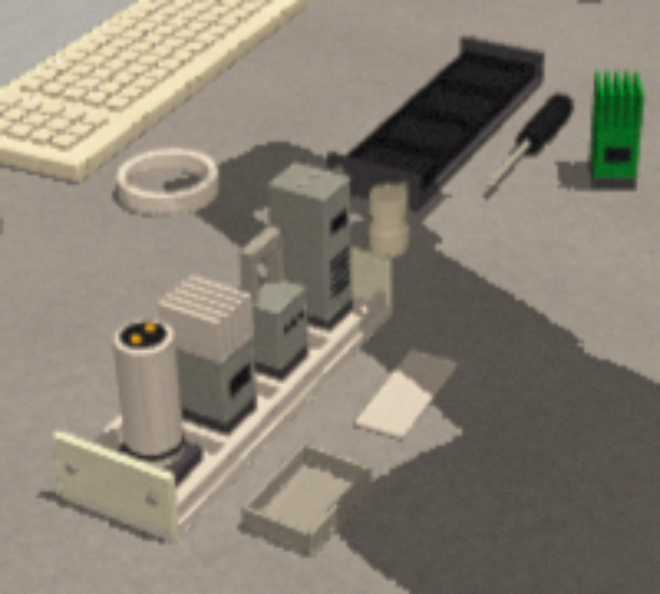

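All four stand in the new rack. From left to right in the top view they are can, fins, handle and tall. One numeric check of the centres against the bays.

```bash
python3 - <<'E'
from h import *
np.set_printoptions(precision=4,suppress=True)
b=np.array([[.529,.3055],[.5245,.243],[.5203,.179],[.5158,.1149]])
Q=[([(97,148)],.111,0),([(232,98),(337,100),(325,236),(219,226)],.101,1),([(399,152),(496,160),(494,186),(396,178)],.109,2),([(566,105),(668,112),(660,238),(558,230)],.123,3)]
x=np.array([np.cos(-.07),np.sin(-.07)]);y=np.array([-x[1],x[0]])
for q,z,i in Q:
    p=ray('top',uz(q,(150,150)),z)[:,:2];d=p.mean(0)-b[i];yaw=None
    if len(p)==4: e=p[0]+p[3]-p[1]-p[2];yaw=np.arctan2(-e[0],e[1])
    print(i,p.mean(0),'off rack x,y mm',d@x*1e3,d@y*1e3,'yaw',yaw)
a=ray('top',uz([(76,147),(113,150)],(150,150)),.113);d=a[0]-a[1];print('can term yaw',np.arctan2(-d[0],d[1]))
E
```

```text
0 [0.5282 0.3038] off rack x,y mm -0.7044734068980574 -1.7054702910249189 yaw None
1 [0.5227 0.2407] off rack x,y mm -1.6827538118196113 -2.4031517637912247 yaw -0.07258486279663329
2 [0.5188 0.1767] off rack x,y mm -1.361351323770769 -2.4386842714388894 yaw -0.09802204317748238
3 [0.5147 0.1135] off rack x,y mm -0.9517731308137759 -1.4840512269188917 yaw -0.08964739086569667
can term yaw -0.09694387778547374
```

All four are within about 3 mm and 0.03 rad of bay centre and square. Handing in.

```bash
python3 -c "
from bench import *
o=get_obs();print(o['time'],o['ft_force'])
print(hand_in())"
```

```text
38.85 [-0.35069808 -0.0313839   0.26938377]
the job is handed in; nothing more can be done
None
```

All four units now stand in the aluminium rack in reverse order. As seen from the robot, left to right, they are can, fins, handle and tall. The job was handed in at 38.9 s of the 102 s allowed.

Each unit was lowered until the force sensor showed floor contact (about 5–12 N) before I let go. The can unit started turned relative to the dark rack, so I gripped it at its own angle and it went down square to its bay.

- **Position:** the final top view puts every unit within about 2–3 mm of its bay centre, all offset the same way. That is about the size of the 2 mm calibration error.
- **Squareness:** every unit measured within about 0.03 rad of square to the rack.
- **Scene:** in the side view all four are upright and the dark rack is empty. The green look-alike was left alone, and the arm was clear of everything at hand-in.

No final check failed. The first top and wrist measurements of the unit positions disagreed by about 4 mm, so I averaged them and measured each unit again just before gripping it. One early move call was refused for its format, and no motion came of it.

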